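Fetch the filter cartridge from behind the bottles and load the filter bowl

ROBOT

A 6-joint arm with a two-finger parallel gripper is mounted at the origin on the work surface. World frame = base frame: x ahead of the robot, y to its left, z up, the work surface at z = 0. Lengths are in m, angles in rad, forces in N, time in s.
With the tool pointing down it reaches from about 0.3 to 0.775 m from the base axis. Payload 14.6 kg.
Tool frame: the origin (TCP) lies at the very end of the fingers, on their centre line; the grasp point (between the pads) lies 19 mm behind it; z points along the fingers, y is the direction in which the jaws open and shut (so a half turn about z gives the same grasp; the last joint's range is limited). The gripper opens to 94 mm and grips with 3 to 60 N. Pads are 16 mm wide; open, the fingers measure 119 mm over their backs; the gripper's body (75 mm by 177 mm) begins 78 mm behind the grasp point.
Start: joints at [1.211, 0.3, 1.521, -0, 1.321, -0.067], TCP at [0.159, 0.527, 0.205] pointing down, gripper open.
Joint ranges: [-3.03, 3.03], [-0.79, 2.21], [0.23, 2.52], [-1.04, 4.18], [0, 3.07], [-2.55, 2.55]. Speed limits (rad/s): [2.22, 2.22, 2.57, 3.14, 3.14, 3.14].

INTERFACE

Orientations are given as [roll, pitch, yaw] about the fixed x, y, z axes, in that order (R = Rz(yaw) Ry(pitch) Rx(roll)).
In Python, from station import get_obs, vision, hand_in gives the robot as it stands.
- The arm moves only by the tool play_rows, never from a script. Its argument "moves" is a list of rows, each an object with "claw": the opening, from 0 (shut) to 1 (fully open); "linear": the shift along the tool's x, y, z in mm, a list of three; "turn": the turn, a rotation vector about the tool's x, y, z in rad, a list of three. In form: [{"claw": claw, "linear": [tx, ty, tz], "turn": [ax, ay, az]}, ...]. A call has 1 to 8 rows; each row is the pose to reach, as a shift and turn from the pose measured when the call began, along the tool's axes at that moment; what a row does not reach only later rows make up. A row lasts 1/8 s, in which the tool goes at most 62.5 mm and 10.7 degrees, less where a joint would pass 70% of its speed; a pose out of reach is approached as far as the arm can. A call with a gripper value outside its range is refused whole. The fingers move at their own pace and stop on an object; "force" is the grip in N (left out, the last holds). Time passes only in rows, so rows that repeat a pose let the fingers close. It gives the time, the measured TCP pose, the force and the opening at its end, in the units of the state.
- get_obs(): the state, without advancing time (a new reading comes with each control period).
- vision.camera(name): name is "scene" or "top"; returns the picture (400x640x3 uint8, blue, green, red); there is no depth.
- vision.camera_info(name): a dict with "camera_matrix" (3x3 intrinsics, pixels), "rvec" (rotation vector, rad) and "tvec" (3), from world to camera coordinates, as OpenCV has them. Camera axes: x right, y down, z forward; pixel columns grow to the right and rows downward; lengths in m; the calibration is good to about 2 mm. A picture is of the moment at which its call begins. camera_info takes no time and is no camera call.
- hand_in(): hands the job in, once; it reports no verdict.
The state is a dict: "time_s": time; "qpos": joint angles; "joint_vel": joint speeds; "tau": joint torques, N m; "ee_pos": TCP position; "eef_rot": TCP orientation; "force": force on the tool from outside, world axes, zero at the start; "moment": the same for the moment, N m; "grip_width": finger opening in m.
Only numpy, scipy, OpenCV 4.12 (cv2) and the standard library are available. Lean on these libraries where they do the work, as an engineer would, in place of code of your own. Each camera call takes 0.05 s, during which the arm holds its last target.

TASK

Three bottles stand around the new white filter cartridge in the grey caddy. First lift the bottles out and stand all three together in the dark side tray, leaving the cartridge where it is; then stand the cartridge fully down in the blue filter bowl; and only then put each bottle back upright on the middle of the pad of its own colour, setting everything down without dropping it.

Things in the scene. Friction and masses are not known exactly. Their poses are not given: they have to be found in the camera images.
- cartridge: Loose filter cartridge, about 0.15 kg, standing upright: white pleated round body with white end caps, 50 mm in diameter and 80 mm tall, with a white round spigot 24 mm in diameter on top, from 80 to 118 mm above the underside (the part to grasp). Starts in the caddy among the bottles, whose sides are only about 16 mm from it. Origin: centre of the underside, z up.
- bottle_yellow: Loose bottle, 0.15 to 0.31 kg, 175 mm tall: round white body 48 mm in diameter up to 105 mm, then tapering to the neck, with a yellow band; upright round yellow cap, 30 mm in diameter, from 125 to 175 mm above the underside (the part to grasp, from above). Starts standing on the yellow pad. Origin: centre of the underside, z up along the bottle.
- bottle_green: Loose bottle, 0.15 to 0.31 kg, 175 mm tall: square white body 40 by 40 mm, 112 mm tall, then a neck, with a green band; upright round green cap, 30 mm in diameter, from 125 to 175 mm above the underside (the part to grasp, from above). Starts standing on the green pad. Origin: centre of the underside, z up along the bottle.
- bottle_red: Loose bottle, 0.15 to 0.31 kg, 175 mm tall: round white body 48 mm in diameter up to 55 mm, waisted to 38 mm above, with a red band low down; upright round red cap, 30 mm in diameter, from 125 to 175 mm above the underside (the part to grasp, from above). Starts standing on the red pad. Origin: centre of the underside, z up along the bottle.
- pad_yellow: Fixed round yellow pad, 68 mm in diameter, 3 mm thick, glued to the floor of the caddy: the home of the yellow-capped bottle. The three pads share the left, right and front places in the caddy; which is where varies. Origin: centre of the underside (its top is 3 mm higher), z up.
- pad_green: Fixed round green pad, 68 mm in diameter, 3 mm thick, glued to the floor of the caddy: the home of the green-capped bottle. The three pads share the left, right and front places in the caddy; which is where varies. Origin: centre of the underside (its top is 3 mm higher), z up.
- pad_red: Fixed round red pad, 68 mm in diameter, 3 mm thick, glued to the floor of the caddy: the home of the red-capped bottle. The three pads share the left, right and front places in the caddy; which is where varies. Origin: centre of the underside (its top is 3 mm higher), z up.
- caddy: Fixed grey low tray, 150 mm (its x) by 216 mm (its y), floor 6 mm thick, rim 16 mm high, with a 45 mm high panel along its far (+x) side. Origin: on the work surface under the place where the cartridge starts (within 5 mm); the pads' centres lie 66 mm from it towards -x (front), +y and -y; the front rim is 108 mm and the far panel's outside 42 mm from it. z up.
- housing: Fixed blue round filter bowl, open at the top: 80 mm tall, 100 mm across its rim flange, inside 72 mm in diameter, widening near the top to 88 mm at the mouth, inner floor 8 mm above the work surface. It stands on the left or on the right of the caddy, the side tray on the other side. A seated cartridge's spigot stands above the rim. Origin: centre of its underside on the work surface, z up.
- side_tray: Fixed dark steel open tray, 300 mm (its x) by 150 mm (its y), walls 4 mm thick and 16 mm high, floor 4 mm thick: the side area, with room for the three bottles in a row along its x. Origin: centre of its underside, z up.
Not all that is in view belongs to the job. What is shaped like the cartridge but purple is not meant.

How it is judged:
By the outcome, as a careful person would: the job done as asked, in the order asked, and still so for the second after the job is handed in, with the robot touching nothing.
It also fails if it takes over 139 s, if anything falls off the work surface, if the arm or the gripper's body presses on something with over 40 N, if the wrist force passes 120 N, or if a joint passes its speed limit or range.

## Working session

There is one attempt and no reset: what is moved stays moved. The work goes in short steps, Python scripts to look and compute and a tool call to move; the robot and the scene stay as the last step left them, time stands still between calls to the robot, and variables do not carry over. Pictures are saved under pics/ and viewed, and the job is handed in when it is done.

Besides the shell and the picture viewer there is one more tool, called as a command line: name --argument value ..., lists and objects as JSON in quotes. play_rows: Moves the arm, as the interface text tells. Its arguments: {"type":"object","properties":{"moves":{"type":"array","items":{"type":"object","properties":{"claw":{"type":"number"},"linear":{"type":"array","items":{"type":"number"}},"turn":{"type":"array","items":{"type":"number"}}}}},"force":{"type":"number"}},"required":["moves"]}

```bash
mkdir -p pics; ls; python3 - <<'E'
from station import get_obs, vision
import cv2
print(get_obs())
for n in("scene","top"):
    cv2.imwrite(f"pics/{n}0.png",vision.camera(n)); print(n,vision.camera_info(n))
E
```

```text
pics
{'time_s': 0.0, 'qpos': array([ 1.21139699e+00,  3.00486751e-01,  1.52162603e+00,  9.04902085e-06,
        1.32069942e+00, -6.65949307e-02]), 'joint_vel': array([ 0.00191432, -0.001319  , -0.00033163,  0.00190176,  0.00092117,
        0.00091905]), 'tau': array([ 1.85030731e-03, -5.31810451e+01, -3.52742565e+01,  7.09202746e-02,
        2.43278418e-02, -1.22214001e-04]), 'ee_pos': array([0.15864957, 0.52632706, 0.20485874]), 'eef_rot': array([-3.14037639e+00, -8.99008955e-05,  2.84878595e+00]), 'force': array([ 0.06215085, -0.17372618,  0.93271812]), 'moment': array([0.02538802, 0.02870016, 0.04183199]), 'grip_width': 0.09397622243488299}
scene {'camera_matrix': array([[402.68806028,   0.        , 312.70015863],
       [  0.        , 402.68806028, 211.57076709],
       [  0.        ,   0.        ,   1.        ]]), 'rvec': array([ 1.89856217,  1.15053714, -0.60178199]), 'tvec': array([-0.27440292, -0.2430413 ,  1.3269128 ])}
top {'camera_matrix': array([[474.967688  ,   0.        , 322.80735865],
       [  0.        , 474.967688  , 200.89340536],
       [  0.        ,   0.        ,   1.        ]]), 'rvec': array([ 2.17584379, -2.1999431 ,  0.04169046]), 'tvec': array([0.01317561, 0.58192569, 0.99155312])}
```

View pics/scene0.png

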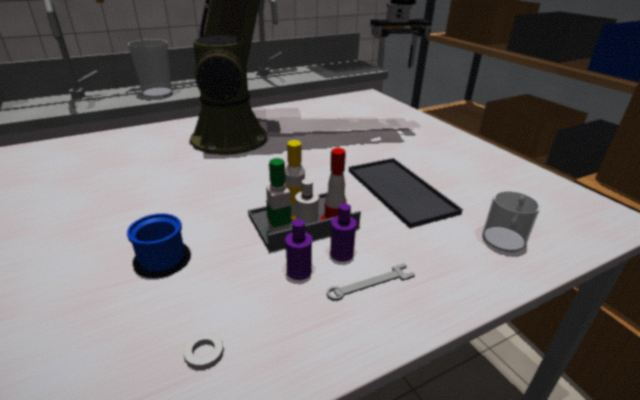

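View pics/top0.png

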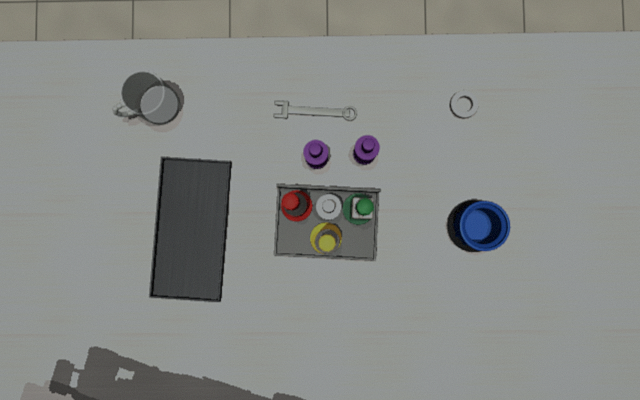

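```bash
cat > h.py <<'E'
import numpy as np, cv2
from station import get_obs, vision
def cam(n):
    i=vision.camera_info(n); R=cv2.Rodrigues(i["rvec"])[0]; t=np.asarray(i["tvec"]).ravel(); return i["camera_matrix"],R,t
def plane(n,uv,z):
    K,R,t=cam(n); d=R.T@np.linalg.solve(K,[uv[0],uv[1],1.]); c=-R.T@t; return c+d*(z-c[2])/d[2]
def proj(n,p):
    K,R,t=cam(n); q=K@(R@np.asarray(p,float)+t); return q[:2]/q[2]
def ray(n,uv):
    K,R,t=cam(n); d=R.T@np.linalg.solve(K,[uv[0],uv[1],1.]); return -R.T@t,d/np.linalg.norm(d)
def tri(ua,ub):
    a,d=ray("scene",ua); b,e=ray("top",ub)
    s=np.linalg.lstsq(np.c_[d,-e],b-a,rcond=None)[0]
    return (a+s[0]*d+b+s[1]*e)/2, np.linalg.norm(a+s[0]*d-b-s[1]*e)
HS={"yellow":((20,120,60),(35,255,255)),"green":((50,90,40),(85,255,255)),"red":((0,140,50),(8,255,255)),"blue":((105,150,40),(125,255,255))}
def mask(im,c):
    h=cv2.cvtColor(im,cv2.COLOR_BGR2HSV); m=cv2.inRange(h,*map(np.array,HS[c]))
    if c=="red": m|=cv2.inRange(h,(172,140,50),(180,255,255))
    return m
E
python3 - <<'E'
from h import *
for n in("scene","top"): 
    print(n,"campos",ray(n,(320,200))[0])
t=cv2.imread("pics/top0.png"); s=cv2.imread("pics/scene0.png")
for c in HS:
  for n,im in(("top",t),("scene",s)):
    k,l,st,ce=cv2.connectedComponentsWithStats(mask(im,c))
    print(c,n,[(st[i].tolist(),ce[i].round(1).tolist()) for i in range(1,k) if st[i][4]>25])
a=cv2.resize(t[175:270,265:390],None,fx=6,fy=6,interpolation=cv2.INTER_CUBIC);cv2.imwrite("pics/c1.png",a)
b=cv2.resize(s[130:285,235:375],None,fx=5,fy=3.8,interpolation=cv2.INTER_CUBIC);cv2.imwrite("pics/c2.png",b)
E
```

```text
scene campos [ 1.22091893 -0.34560067  0.53383588]
top campos [ 0.52925617 -0.00730243  1.02069745]
yellow top [([310, 223, 32, 30, 280], [323.3, 231.9]), ([319, 234, 17, 17, 227], [326.7, 242.2])]
yellow scene [([287, 140, 14, 27, 316], [293.9, 152.3]), ([286, 185, 15, 19, 122], [293.4, 192.3])]
green top [([343, 194, 31, 31, 488], [357.9, 207.9])]
green scene [([270, 158, 14, 8, 90], [276.4, 162.0])]
red top [([281, 190, 32, 31, 520], [295.1, 204.8])]
red scene [([332, 148, 13, 27, 258], [337.5, 160.1]), ([321, 206, 17, 14, 98], [329.2, 212.9])]
blue top [([459, 201, 51, 50, 1688], [482.2, 225.4])]
blue scene [([128, 214, 56, 57, 2360], [156.6, 240.7])]
```

View pics/c1.png

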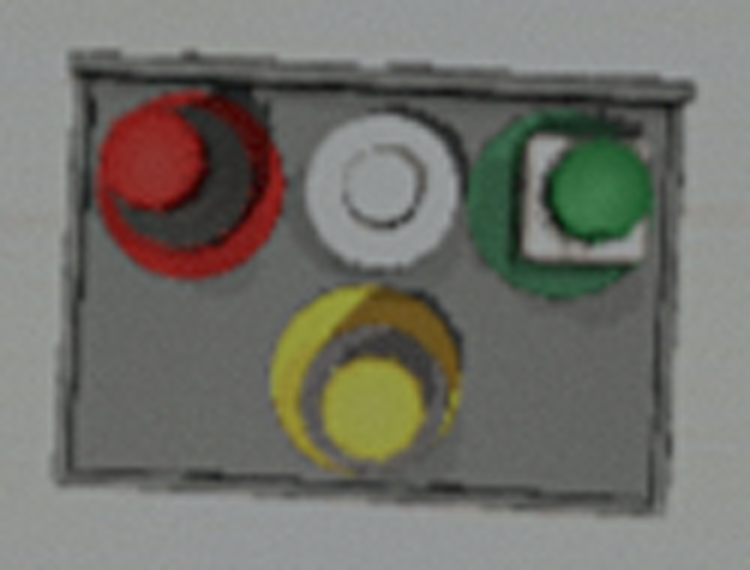

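View pics/c2.png

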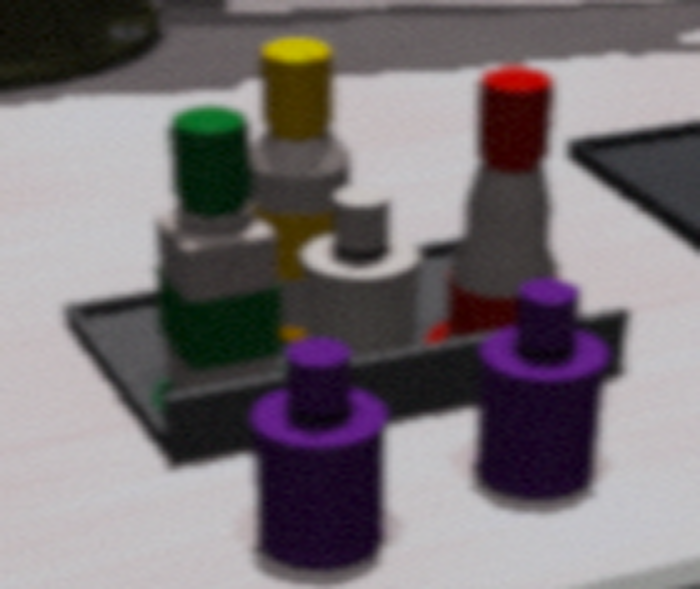

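```bash
python3 - <<'E'
from h import *
f=lambda x,y:((x+.5)/6+264.5,(y+.5)/6+174.5)
P=dict(redcap=((152,158),.184,(337.2,0)),greencap=((603,189),.184,0),yelcap=((374,409),.184,0),
 redpad=((192,187),.009,0),greenpad=((562,203),.009,0),yelpad=((366,380),.009,0),spig=((383,186),.124,0),carttop=((383,190),.086,0))
for k,v in P.items(): print(k,plane("top",f(*v[0]),v[1]).round(4))
for k,uv in dict(rf=(68,62),rr=(688,92),bl=(58,478),br=(658,508)).items(): print(k,plane("top",f(*uv),.016 if k[0]=='b' else .045).round(3))
t=cv2.imread("pics/top0.png")
h=cv2.cvtColor(t,cv2.COLOR_BGR2HSV)
m=mask(t,"blue"); m=cv2.inRange(h,(105,150,60),(125,255,255))
c=max(cv2.findContours(mask(t,"blue"),0,2)[0],key=cv2.contourArea); print(cv2.minEnclosingCircle(c),cv2.fitEllipse(c))
print("house",plane("top",cv2.fitEllipse(c)[0],.08), plane("top",(459,226),.08),plane("top",(509,226),.08))
for uv in((162,157),(232,161),(220,301),(150,297)): print("tray",plane("top",uv,.016).round(3))
# scene cap tops (ellipse centres in crop2)
g=lambda x,y:((x+.5)/5+234.5,(y+.5)/3.8+129.5)
for k,s_,t_ in(("red",(516,80),(152,158)),("green",(210,122),(603,189)),("yel",(297,51),(374,409)),("spig",(361,201),(383,186))):
    p,e=tri(g(*s_),f(*t_)); print(k,p.round(4),round(e,4))
cv2.imwrite("pics/c3.png",cv2.resize(t[145:310,140:240],None,fx=3.6,fy=3.6));cv2.imwrite("pics/c4.png",cv2.resize(t[190:262,440:520],None,fx=7,fy=7,interpolation=2))
E
```

```text
redcap [0.5738 0.0625 0.184 ]
greencap [ 0.5632 -0.0699  0.184 ]
yelcap [ 0.4995 -0.002   0.184 ]
redpad [0.5726 0.0629 0.009 ]
greenpad [ 0.5655 -0.0684  0.009 ]
yelpad [0.5035 0.0018 0.009 ]
spig [ 0.5673 -0.0053  0.124 ]
carttop [ 0.5676 -0.0052  0.086 ]
rf [0.615 0.103 0.045]
rr [ 0.602 -0.11   0.045]
bl [0.47  0.11  0.016]
br [ 0.458 -0.1    0.016]
((483.96875, 225.470703125), 25.500097274780273) ((483.69183349609375, 225.63111877441406), (48.88528823852539, 50.1915283203125), 114.25249481201172)
house [ 0.52627316 -0.31031803  0.08      ] [ 0.52606262 -0.26189557  0.08      ] [ 0.52502183 -0.35983223  0.08      ]
tray [0.68  0.35  0.016]
tray [0.669 0.2   0.016]
tray [0.374 0.225 0.016]
tray [0.383 0.373 0.016]
red [0.5738 0.0625 0.18  ] 0.0008
green [ 0.5632 -0.0706  0.1794] 0.0006
yel [ 0.4993 -0.0022  0.18  ] 0.0004
spig [ 0.5673 -0.0057  0.1186] 0.0011
```

View pics/c4.png

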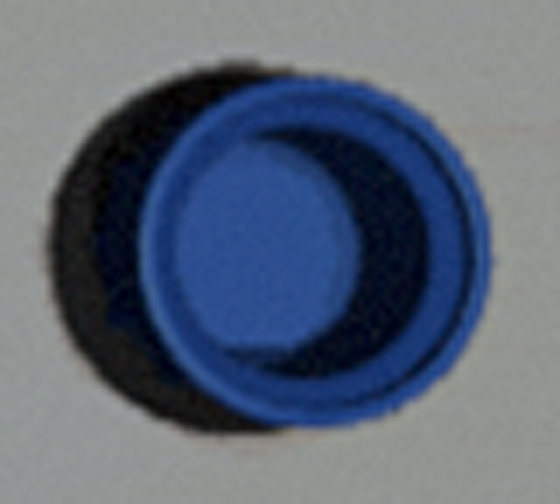

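View pics/c3.png

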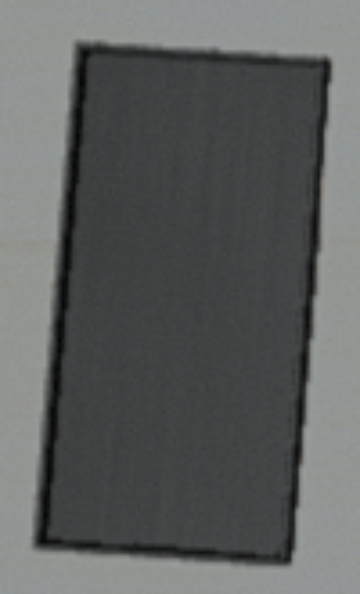

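The cartridge is the white one at top px (328, 205), in the caddy. The two purple ones at (317, 152) and (366, 149) are decoys. The bowl is on the right and the tray on the left. Heights and sizes agree with the given ones to about 4 mm.

```bash
cat >> h.py <<'E'
from scipy.spatial.transform import Rotation as Ro
def to(x,y,z,yaw=np.pi):
    o=get_obs(); R=Ro.from_euler("xyz",o["eef_rot"]); p=np.array(o["ee_pos"])
    d=R.inv().apply(np.array([x,y,z])-p)*1e3
    w=(R.inv()*Ro.from_euler("xyz",[np.pi,0,yaw])).as_rotvec()
    print("t",round(o["time_s"],2),"pos",p.round(4),"F",o["force"].round(1),"w",round(o["grip_width"],4),"-> lin",d.round(1),"turn",w.round(3),"rows>=",int(np.ceil(np.linalg.norm(d)/62.5)))
E
python3 -c "
from h import *
to(.4995,-.002,.30); to(.4995,-.002,.14)"
```

```text
t 0.1 pos [0.1587 0.5264 0.2049] F [-0.1 -0.1 -0.4] w 0.094 -> lin [-478.8 -407.6  -94.7] turn [-0.001 -0.    -0.293] rows>= 11
t 0.1 pos [0.1587 0.5264 0.2049] F [-0.1 -0.1 -0.4] w 0.094 -> lin [-478.8 -407.4   65.3] turn [-0.001 -0.    -0.293] rows>= 11
```

play_rows --moves '[{"claw": 0.6,"linear": [0,0,-50],"turn": [0,0,-0.1]},{"claw": 0.6,"linear": [0,0,-95],"turn": [0,0,-0.2]},{"claw": 0.6,"linear": [0,0,-95],"turn": [0,0,-0.293]},{"claw": 0.6,"linear": [0,0,-95],"turn": [0,0,-0.293]}]'

```text
time_s: 0.6
ee_pos: [0.1587, 0.5264, 0.2997]
eef_rot: [-3.14, -0.001, 3.141]
force: [-0.7, 0.0, 0.4]
grip_width: 0.0582
```

```bash
python3 -c "
from h import *
to(.4995,-.002,.30)"
```

```text
t 0.6 pos [0.1587 0.5264 0.2997] F [-0.7  0.   0.4] w 0.0582 -> lin [-3.410e+02 -5.282e+02  2.000e-01] turn [-0.001 -0.001 -0.   ] rows>= 11
```

play_rows --moves '[{"claw": 0.6,"linear": [-34,-50,0],"turn": [0,0,0]},{"claw": 0.6,"linear": [-68,-102,0],"turn": [0,0,0]},{"claw": 0.6,"linear": [-102,-153,0],"turn": [0,0,0]},{"claw": 0.6,"linear": [-136,-205,0],"turn": [0,0,0]},{"claw": 0.6,"linear": [-170,-256,0],"turn": [0,0,0]},{"claw": 0.6,"linear": [-204,-308,0],"turn": [0,0,0]},{"claw": 0.6,"linear": [-238,-360,0],"turn": [0,0,0]},{"claw": 0.6,"linear": [-272,-410,0],"turn": [0,0,0]}]'

```text
time_s: 1.6
ee_pos: [0.431, 0.1142, 0.2995]
eef_rot: [-3.14, -0.001, 3.138]
force: [0.7, 1.1, -0.6]
grip_width: 0.0566
```

```bash
python3 -c "
from h import *
to(.4995,-.002,.30)"
```

```text
t 1.6 pos [0.431  0.1142 0.2995] F [ 0.7  1.1 -0.6] w 0.0566 -> lin [ -68.8 -116.    -0.4] turn [-0.002 -0.001 -0.003] rows>= 3
```

play_rows --moves '[{"claw": 0.6,"linear": [-30,-50,0],"turn": [0,0,0]},{"claw": 0.6,"linear": [-58,-98,0],"turn": [0,0,0]},{"claw": 0.6,"linear": [-69,-116,0],"turn": [0,0,0]},{"claw": 0.6,"linear": [-69,-116,0],"turn": [0,0,0]},{"claw": 0.6,"linear": [-69,-116,50],"turn": [0,0,0]},{"claw": 0.6,"linear": [-69,-116,100],"turn": [0,0,0]},{"claw": 0.6,"linear": [-69,-116,100],"turn": [0,0,0]}]'

```text
time_s: 2.48
ee_pos: [0.4976, -0.0006, 0.1974]
eef_rot: [-3.141, -0.007, 3.139]
force: [-0.2, -0.3, 0.7]
grip_width: 0.0562
```

```bash
python3 -c "
from h import *
to(.4995,-.002,.140)
t=vision.camera('top');s=vision.camera('scene')
cv2.imwrite('pics/a1.png',np.vstack([cv2.resize(t[150:290,250:400],(600,290)),cv2.resize(s[60:285,220:400],(600,300))]))"
```

```text
t 2.48 pos [ 0.4976 -0.0006  0.1974] F [-0.2 -0.3  0.7] w 0.0562 -> lin [-2.3 -1.4 57.4] turn [-0.001 -0.007 -0.002] rows>= 1
```

View pics/a1.png

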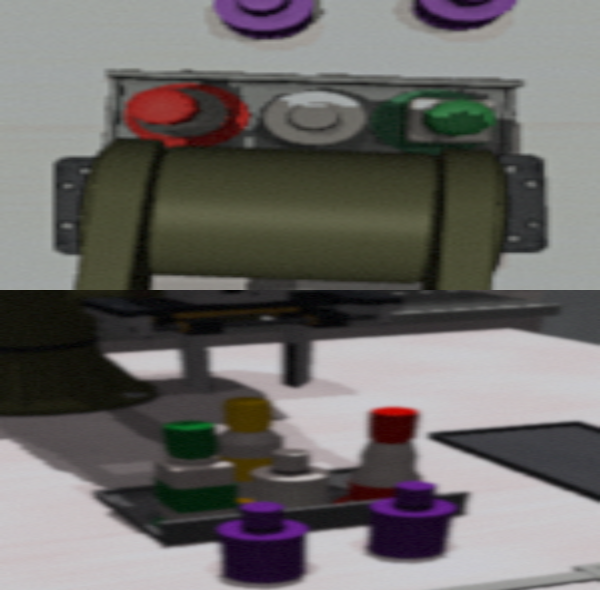

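The top view shows the arm over the caddy, and in the scene view the fingers straddle the yellow cap from above. Next I descend and grip.

play_rows --moves '[{"claw": 0.6,"linear": [-2,-1,20],"turn": [0,-0.007,0]},{"claw": 0.6,"linear": [-2,-1,40],"turn": [0,-0.007,0]},{"claw": 0.6,"linear": [-2,-1,57],"turn": [0,-0.007,0]},{"claw": 0.6,"linear": [-2,-1,57],"turn": [0,-0.007,0]},{"claw": 0.1,"linear": [-2,-1,57],"turn": [0,-0.007,0]},{"claw": 0.1,"linear": [-2,-1,57],"turn": [0,-0.007,0]},{"claw": 0.1,"linear": [-2,-1,57],"turn": [0,-0.007,0]},{"claw": 0.1,"linear": [-2,-1,57],"turn": [0,-0.007,0]}]' --force 25

```text
time_s: 3.58
ee_pos: [0.5022, -0.0024, 0.1451]
eef_rot: [-3.14, 0.008, 3.139]
force: [-0.7, -0.8, 5.0]
grip_width: 0.0295
```

play_rows --moves '[{"claw": 0.1,"linear": [0,0,0],"turn": [0,0,0]},{"claw": 0.1,"linear": [0,0,0],"turn": [0,0,0]}]'

```text
time_s: 3.82
ee_pos: [0.5021, -0.0024, 0.1451]
eef_rot: [-3.14, 0.008, 3.139]
force: [-0.7, 0.6, 2.0]
grip_width: 0.0293
```

play_rows --moves '[{"claw": 0.1,"linear": [0,0,-15],"turn": [0,0,0]},{"claw": 0.1,"linear": [0,0,-45],"turn": [0,0,0]},{"claw": 0.1,"linear": [0,0,-90],"turn": [0,0,0]},{"claw": 0.1,"linear": [0,0,-140],"turn": [0,0,0]},{"claw": 0.1,"linear": [0,0,-180],"turn": [0,0,0]},{"claw": 0.1,"linear": [0,0,-195],"turn": [0,0,0]},{"claw": 0.1,"linear": [0,0,-195],"turn": [0,0,0]}]'

```text
time_s: 4.7
ee_pos: [0.5006, -0.002, 0.34]
eef_rot: [-3.14, 0.008, 3.139]
force: [-0.5, -0.8, -1.8]
grip_width: 0.0297
```

```bash
python3 -c "
from h import *
to(.442,.294,.30)"
```

```text
t 4.7 pos [ 0.5006 -0.002   0.34  ] F [-0.5 -0.8 -1.8] w 0.0297 -> lin [ 59.6 296.   39. ] turn [-0.002  0.008 -0.002] rows>= 5
```

play_rows --moves '[{"claw": 0.1,"linear": [4,20,0],"turn": [0,0,0]},{"claw": 0.1,"linear": [14,65,0],"turn": [0,0,0]},{"claw": 0.1,"linear": [25,120,0],"turn": [0,0,0]},{"claw": 0.1,"linear": [36,175,0],"turn": [0,0.008,0]},{"claw": 0.1,"linear": [47,230,0],"turn": [0,0.008,0]},{"claw": 0.1,"linear": [56,275,10],"turn": [0,0.008,0]},{"claw": 0.1,"linear": [60,296,20],"turn": [0,0.008,0]},{"claw": 0.1,"linear": [60,296,30],"turn": [0,0.008,0]}]'

```text
time_s: 5.7
ee_pos: [0.4407, 0.2948, 0.3064]
eef_rot: [-3.138, -0.003, 3.141]
force: [0.0, -0.5, -1.9]
grip_width: 0.0297
```

```bash
python3 -c "
from h import *
to(.442,.294,.14)"
```

```text
t 5.7 pos [0.4407 0.2948 0.3064] F [ 0.  -0.5 -1.9] w 0.0297 -> lin [ -1.7  -0.3 166.4] turn [-0.003 -0.003 -0.   ] rows>= 3
```

play_rows --moves '[{"claw": 0.1,"linear": [-1,0,45],"turn": [0,0,0]},{"claw": 0.1,"linear": [-1,0,90],"turn": [0,0,0]},{"claw": 0.1,"linear": [-1,0,125],"turn": [0,0,0]},{"claw": 0.1,"linear": [-1,0,145],"turn": [0,0,0]},{"claw": 0.1,"linear": [-1,0,155],"turn": [0,0,0]},{"claw": 0.1,"linear": [-1,0,155],"turn": [0,0,0]},{"claw": 0.1,"linear": [-1,0,155],"turn": [0,0,0]}]'

```text
time_s: 6.58
ee_pos: [0.4417, 0.2943, 0.1522]
eef_rot: [-3.139, -0.002, 3.141]
force: [1.3, -1.1, -1.5]
grip_width: 0.0297
```

```bash
python3 -c "
from h import *
to(.442,.294,.14)
s=vision.camera('scene')
cv2.imwrite('pics/a2.png',cv2.resize(s[50:250,300:500],(600,600),interpolation=2))"
```

```text
t 6.58 pos [0.4417 0.2943 0.1522] F [ 1.3 -1.1 -1.5] w 0.0297 -> lin [-0.3 -0.2 12.2] turn [-0.003 -0.002 -0.001] rows>= 1
```

View pics/a2.png

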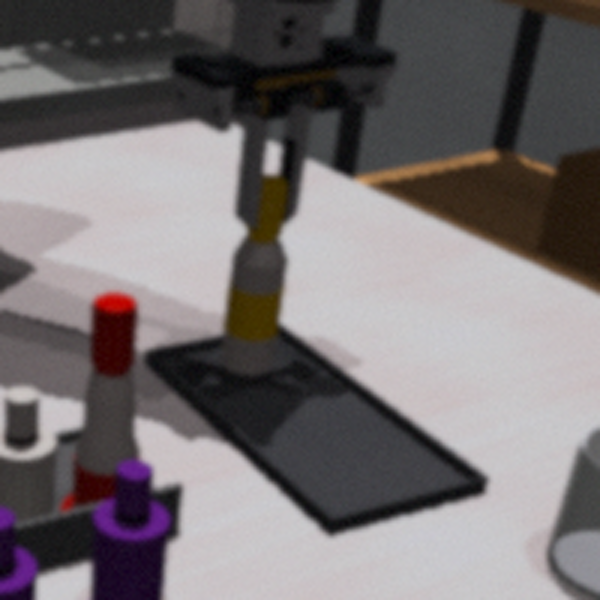

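```bash
python3 -c "
from h import *
for b in((.442,.294,.012),(.573,.063,.009)):
  for z in(0,.06,.15,.175):
    p=proj('scene',(b[0],b[1],b[2]+z)); print(((p-[300,50])*3).round(1))"
```

```text
[247.2 367. ]
[254.5 307.4]
[266.3 210.9]
[269.8 182.4]
[103.4 505.8]
[106.8 439. ]
[112.6 329. ]
[114.3 296.1]
```

The bottle hangs plumb: the projected vertical runs (247,367)→(270,182) and matches the bottle. I lower it gently.

play_rows --moves '[{"claw": 0.1,"linear": [0,0,4],"turn": [0,0,0]},{"claw": 0.1,"linear": [0,0,8],"turn": [0,0,0]},{"claw": 0.1,"linear": [0,0,10],"turn": [0,0,0]},{"claw": 0.1,"linear": [0,0,11],"turn": [0,0,0]},{"claw": 0.1,"linear": [0,0,12],"turn": [0,0,0]},{"claw": 0.1,"linear": [0,0,12],"turn": [0,0,0]}]'

```text
time_s: 7.38
ee_pos: [0.4417, 0.2944, 0.1403]
eef_rot: [-3.139, -0.001, 3.141]
force: [1.5, -0.0, -1.5]
grip_width: 0.0297
```

play_rows --moves '[{"claw": 0.1,"linear": [0,0,1],"turn": [0,0,0]},{"claw": 0.1,"linear": [0,0,2],"turn": [0,0,0]},{"claw": 0.1,"linear": [0,0,2],"turn": [0,0,0]}]'

```text
time_s: 7.75
ee_pos: [0.4423, 0.2946, 0.1401]
eef_rot: [-3.14, 0.001, 3.141]
force: [-4.2, -2.7, 14.8]
grip_width: 0.0298
```

play_rows --moves '[{"claw": 0.1,"linear": [0,0,-0.5],"turn": [0,0,0]},{"claw": 0.55,"linear": [0,0,-0.5],"turn": [0,0,0]},{"claw": 0.55,"linear": [0,0,-0.5],"turn": [0,0,0]},{"claw": 0.55,"linear": [0,0,-0.5],"turn": [0,0,0]},{"claw": 0.55,"linear": [0,0,-20],"turn": [0,0,0]},{"claw": 0.55,"linear": [0,0,-60],"turn": [0,0,0]},{"claw": 0.55,"linear": [0,0,-110],"turn": [0,0,0]},{"claw": 0.55,"linear": [0,0,-110],"turn": [0,0,0]}]'

```text
time_s: 8.75
ee_pos: [0.4432, 0.2954, 0.2537]
eef_rot: [3.14, 0.007, 3.141]
force: [-0.9, -0.1, -0.0]
grip_width: 0.0516
```

```bash
python3 -c "
from h import *
to(.5735,.0625,.25)
s=vision.camera('scene')
cv2.imwrite('pics/a3.png',cv2.resize(s[50:250,300:500],(600,600),interpolation=2))"
```

```text
t 8.75 pos [0.4432 0.2954 0.2537] F [-0.9 -0.1 -0. ] w 0.0516 -> lin [-130.3 -232.8    4.2] turn [ 0.002  0.007 -0.   ] rows>= 5
```

View pics/a3.png

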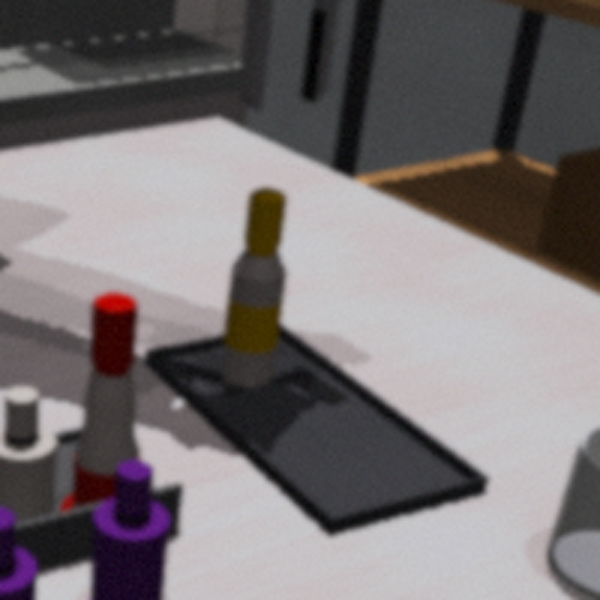

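The yellow bottle stands upright at the near end of the tray, around (250, 360) in the crop. Red is next.

play_rows --moves '[{"claw": 0.6,"linear": [-20,-35,4],"turn": [0,0,0]},{"claw": 0.6,"linear": [-48,-86,4],"turn": [0,0.007,0]},{"claw": 0.6,"linear": [-76,-137,4],"turn": [0,0.007,0]},{"claw": 0.6,"linear": [-104,-188,4],"turn": [0,0.007,0]},{"claw": 0.6,"linear": [-125,-225,4],"turn": [0,0.007,0]},{"claw": 0.6,"linear": [-130,-233,4],"turn": [0,0.007,0]},{"claw": 0.6,"linear": [-130,-233,20],"turn": [0,0.007,0]},{"claw": 0.6,"linear": [-130,-233,50],"turn": [0,0.007,0]}]'

```text
time_s: 9.8
ee_pos: [0.5722, 0.0633, 0.2005]
eef_rot: [-3.142, -0.003, -3.141]
force: [0.9, 0.4, -0.7]
grip_width: 0.0562
```

```bash
python3 -c "
from h import *
to(.5735,.0625,.142)"
```

```text
t 9.8 pos [0.5722 0.0633 0.2005] F [ 0.9  0.4 -0.7] w 0.0562 -> lin [-1.5 -0.8 58.5] turn [-0.    -0.003  0.001] rows>= 1
```

play_rows --moves '[{"claw": 0.6,"linear": [-1,-1,20],"turn": [0,0,0]},{"claw": 0.6,"linear": [-1,-1,40],"turn": [0,0,0]},{"claw": 0.6,"linear": [-1,-1,58],"turn": [0,0,0]},{"claw": 0.6,"linear": [-1,-1,58],"turn": [0,0,0]},{"claw": 0.1,"linear": [-1,-1,58],"turn": [0,0,0]},{"claw": 0.1,"linear": [-1,-1,58],"turn": [0,0,0]},{"claw": 0.1,"linear": [-1,-1,58],"turn": [0,0,0]},{"claw": 0.1,"linear": [-1,-1,58],"turn": [0,0,0]}]' --force 25

```text
time_s: 10.8
ee_pos: [0.5732, 0.0622, 0.143]
eef_rot: [-3.141, -0.002, -3.141]
force: [-0.1, -0.5, 3.6]
grip_width: 0.0295
```

play_rows --moves '[{"claw": 0.1,"linear": [0,0,0],"turn": [0,0,0]},{"claw": 0.1,"linear": [0,0,-15],"turn": [0,0,0]},{"claw": 0.1,"linear": [0,0,-45],"turn": [0,0,0]},{"claw": 0.1,"linear": [0,0,-90],"turn": [0,0,0]},{"claw": 0.1,"linear": [0,0,-140],"turn": [0,0,0]},{"claw": 0.1,"linear": [0,0,-180],"turn": [0,0,0]},{"claw": 0.1,"linear": [0,0,-195],"turn": [0,0,0]},{"claw": 0.1,"linear": [0,0,-195],"turn": [0,0,0]}]'

```text
time_s: 11.8
ee_pos: [0.5737, 0.0622, 0.338]
eef_rot: [-3.142, -0.002, -3.141]
force: [0.9, -0.8, -2.8]
grip_width: 0.0295
```

```bash
python3 -c "
from h import *
to(.611,.280,.30)"
```

```text
t 11.8 pos [0.5737 0.0622 0.338 ] F [ 0.9 -0.8 -2.8] w 0.0295 -> lin [-37.5 217.8  37.9] turn [-0.    -0.002  0.001] rows>= 4
```

play_rows --moves '[{"claw": 0.1,"linear": [-3,20,0],"turn": [0,0,0]},{"claw": 0.1,"linear": [-11,65,0],"turn": [0,0,0]},{"claw": 0.1,"linear": [-20,115,0],"turn": [0,0,0]},{"claw": 0.1,"linear": [-28,165,0],"turn": [0,0,0]},{"claw": 0.1,"linear": [-35,202,0],"turn": [0,0,0]},{"claw": 0.1,"linear": [-37,218,0],"turn": [0,0,0]},{"claw": 0.1,"linear": [-37,218,40],"turn": [0,0,0]},{"claw": 0.1,"linear": [-37,218,85],"turn": [0,0,0]}]'

```text
time_s: 12.8
ee_pos: [0.6101, 0.2804, 0.2511]
eef_rot: [-3.141, -0.002, -3.141]
force: [0.3, -0.2, -2.3]
grip_width: 0.0293
```

```bash
python3 -c "
from h import *
to(.611,.280,.148)"
```

```text
t 12.8 pos [0.6101 0.2804 0.2511] F [ 0.3 -0.2 -2.3] w 0.0293 -> lin [ -1.1  -0.4 103.1] turn [-0.    -0.002  0.001] rows>= 2
```

play_rows --moves '[{"claw": 0.1,"linear": [-1,0,40],"turn": [0,0,0]},{"claw": 0.1,"linear": [-1,0,75],"turn": [0,0,0]},{"claw": 0.1,"linear": [-1,0,95],"turn": [0,0,0]},{"claw": 0.1,"linear": [-1,0,103],"turn": [0,0,0]},{"claw": 0.1,"linear": [-1,0,107],"turn": [0,0,0]},{"claw": 0.1,"linear": [-1,0,110],"turn": [0,0,0]},{"claw": 0.1,"linear": [-1,0,112],"turn": [0,0,0]},{"claw": 0.1,"linear": [-1,0,112],"turn": [0,0,0]}]'

```text
time_s: 13.8
ee_pos: [0.6109, 0.2804, 0.1394]
eef_rot: [-3.141, -0.002, -3.141]
force: [-0.3, 0.5, -2.0]
grip_width: 0.0296
```

play_rows --moves '[{"claw": 0.1,"linear": [0,0,1],"turn": [0,0,0]},{"claw": 0.1,"linear": [0,0,2],"turn": [0,0,0]},{"claw": 0.1,"linear": [0,0,2],"turn": [0,0,0]}]'

```text
time_s: 14.18
ee_pos: [0.6112, 0.2804, 0.138]
eef_rot: [3.141, -0.001, -3.141]
force: [-0.4, -1.2, 4.3]
grip_width: 0.0297
```

Contact at 0.138, as predicted. I release and go for green.

play_rows --moves '[{"claw": 0.1,"linear": [0,0,0],"turn": [0,0,0]},{"claw": 0.55,"linear": [0,0,0],"turn": [0,0,0]},{"claw": 0.55,"linear": [0,0,0],"turn": [0,0,0]},{"claw": 0.55,"linear": [0,0,0],"turn": [0,0,0]},{"claw": 0.55,"linear": [0,0,-20],"turn": [0,0,0]},{"claw": 0.55,"linear": [0,0,-60],"turn": [0,0,0]},{"claw": 0.55,"linear": [0,0,-110],"turn": [0,0,0]},{"claw": 0.55,"linear": [0,0,-110],"turn": [0,0,0]}]'

```text
time_s: 15.18
ee_pos: [0.6123, 0.2808, 0.2526]
eef_rot: [3.139, 0.006, -3.141]
force: [-0.4, 0.4, -0.4]
grip_width: 0.0514
```

```bash
python3 -c "
from h import *
to(.5635,-.07,.25)"
```

```text
t 15.18 pos [0.6123 0.2808 0.2526] F [-0.4  0.4 -0.4] w 0.0514 -> lin [  49.  -350.8    1.3] turn [0.003 0.006 0.001] rows>= 6
```

play_rows --moves '[{"claw": 0.6,"linear": [6,-40,0],"turn": [0,0,0]},{"claw": 0.6,"linear": [14,-98,0],"turn": [0,0.006,0]},{"claw": 0.6,"linear": [22,-156,0],"turn": [0,0.006,0]},{"claw": 0.6,"linear": [30,-214,0],"turn": [0,0.006,0]},{"claw": 0.6,"linear": [38,-272,0],"turn": [0,0.006,0]},{"claw": 0.6,"linear": [45,-325,0],"turn": [0,0.006,0]},{"claw": 0.6,"linear": [49,-351,0],"turn": [0,0.006,0]},{"claw": 0.6,"linear": [49,-351,0],"turn": [0,0.006,0]}]'

```text
time_s: 16.18
ee_pos: [0.5631, -0.0715, 0.2504]
eef_rot: [3.139, -0.001, 3.14]
force: [-0.5, -0.1, 0.0]
grip_width: 0.0559
```

```bash
python3 -c "
from h import *
to(.5635,-.07,.142)"
```

```text
t 16.18 pos [ 0.5631 -0.0715  0.2504] F [-0.5 -0.1  0. ] w 0.0559 -> lin [ -0.6   1.2 108.5] turn [ 0.003 -0.001 -0.002] rows>= 2
```

play_rows --moves '[{"claw": 0.6,"linear": [0,1,35],"turn": [0,0,0]},{"claw": 0.6,"linear": [0,1,60],"turn": [0,0,0]},{"claw": 0.6,"linear": [0,1,90],"turn": [0,0,0]},{"claw": 0.6,"linear": [0,1,108],"turn": [0,0,0]},{"claw": 0.6,"linear": [0,1,108],"turn": [0,0,0]},{"claw": 0.1,"linear": [0,1,108],"turn": [0,0,0]},{"claw": 0.1,"linear": [0,1,108],"turn": [0,0,0]},{"claw": 0.1,"linear": [0,1,108],"turn": [0,0,0]}]' --force 25

```text
time_s: 17.18
ee_pos: [0.5631, -0.0703, 0.1431]
eef_rot: [3.139, -0.0, 3.14]
force: [0.1, -1.2, 1.5]
grip_width: 0.0297
```

play_rows --moves '[{"claw": 0.1,"linear": [0,0,0],"turn": [0,0,0]},{"claw": 0.1,"linear": [0,0,0],"turn": [0,0,0]},{"claw": 0.1,"linear": [0,0,-15],"turn": [0,0,0]},{"claw": 0.1,"linear": [0,0,-45],"turn": [0,0,0]},{"claw": 0.1,"linear": [0,0,-90],"turn": [0,0,0]},{"claw": 0.1,"linear": [0,0,-140],"turn": [0,0,0]},{"claw": 0.1,"linear": [0,0,-185],"turn": [0,0,0]},{"claw": 0.1,"linear": [0,0,-205],"turn": [0,0,0]}]'

```text
time_s: 18.18
ee_pos: [0.5632, -0.0709, 0.352]
eef_rot: [3.14, 0.004, 3.14]
force: [-0.2, -0.4, -2.8]
grip_width: 0.0293
```

```bash
python3 -c "
from h import *
to(.5265,.287,.35)"
```

```text
t 18.18 pos [ 0.5632 -0.0709  0.352 ] F [-0.2 -0.4 -2.8] w 0.0293 -> lin [ 37.4 357.8   2.6] turn [ 0.002  0.004 -0.002] rows>= 6
```

play_rows --moves '[{"claw": 0.1,"linear": [2,20,0],"turn": [0,0,0]},{"claw": 0.1,"linear": [7,65,0],"turn": [0,0,0]},{"claw": 0.1,"linear": [13,122,0],"turn": [0,0,0]},{"claw": 0.1,"linear": [19,180,0],"turn": [0,0,0]},{"claw": 0.1,"linear": [25,238,0],"turn": [0,0,0]},{"claw": 0.1,"linear": [31,295,0],"turn": [0,0,0]},{"claw": 0.1,"linear": [35,338,0],"turn": [0,0,0]},{"claw": 0.1,"linear": [37,358,0],"turn": [0,0,0]}]'

```text
time_s: 19.18
ee_pos: [0.5255, 0.2898, 0.3519]
eef_rot: [3.14, 0.003, -3.141]
force: [0.7, -0.5, -2.2]
grip_width: 0.0295
```

```bash
python3 -c "
from h import *
to(.5265,.287,.148)"
```

```text
t 19.18 pos [0.5255 0.2898 0.3519] F [ 0.7 -0.5 -2.2] w 0.0295 -> lin [ -0.4  -3.2 203.9] turn [0.002 0.003 0.001] rows>= 4
```

play_rows --moves '[{"claw": 0.1,"linear": [0,-3,15],"turn": [0,0,0]},{"claw": 0.1,"linear": [0,-3,55],"turn": [0,0,0]},{"claw": 0.1,"linear": [0,-3,105],"turn": [0,0,0]},{"claw": 0.1,"linear": [0,-3,155],"turn": [0,0,0]},{"claw": 0.1,"linear": [0,-3,185],"turn": [0,0,0]},{"claw": 0.1,"linear": [0,-3,200],"turn": [0,0,0]},{"claw": 0.1,"linear": [0,-3,205],"turn": [0,0,0]},{"claw": 0.1,"linear": [0,-3,205],"turn": [0,0,0]}]'

```text
time_s: 20.18
ee_pos: [0.5264, 0.2873, 0.1478]
eef_rot: [3.139, 0.004, -3.141]
force: [-0.4, -0.4, -2.2]
grip_width: 0.0297
```

play_rows --moves '[{"claw": 0.1,"linear": [0,0,3],"turn": [0,0,0]},{"claw": 0.1,"linear": [0,0,5],"turn": [0,0,0]},{"claw": 0.1,"linear": [0,0,7],"turn": [0,0,0]},{"claw": 0.1,"linear": [0,0,8],"turn": [0,0,0]},{"claw": 0.1,"linear": [0,0,8],"turn": [0,0,0]}]'

```text
time_s: 20.8
ee_pos: [0.5264, 0.2873, 0.1398]
eef_rot: [3.139, 0.004, -3.141]
force: [-0.5, 0.6, -1.8]
grip_width: 0.0296
```

play_rows --moves '[{"claw": 0.1,"linear": [0,0,1],"turn": [0,0,0]},{"claw": 0.1,"linear": [0,0,2],"turn": [0,0,0]},{"claw": 0.1,"linear": [0,0,2],"turn": [0,0,0]}]'

```text
time_s: 21.18
ee_pos: [0.5266, 0.2874, 0.1381]
eef_rot: [3.139, 0.004, -3.141]
force: [0.4, -0.7, 1.8]
grip_width: 0.0295
```

play_rows --moves '[{"claw": 0.1,"linear": [0,0,0],"turn": [0,0,0]},{"claw": 0.55,"linear": [0,0,0],"turn": [0,0,0]},{"claw": 0.55,"linear": [0,0,0],"turn": [0,0,0]},{"claw": 0.55,"linear": [0,0,0],"turn": [0,0,0]},{"claw": 0.55,"linear": [0,0,-20],"turn": [0,0,0]},{"claw": 0.55,"linear": [0,0,-60],"turn": [0,0,0]},{"claw": 0.55,"linear": [0,0,-110],"turn": [0,0,0]},{"claw": 0.55,"linear": [0,0,-110],"turn": [0,0,0]}]'

```text
time_s: 22.18
ee_pos: [0.5272, 0.2876, 0.2521]
eef_rot: [3.136, 0.011, -3.141]
force: [0.1, -0.2, -0.4]
grip_width: 0.0516
```

```bash
python3 -c "
from h import *
to(.5675,-.0055,.25)
cv2.imwrite('pics/a4.png',vision.camera('scene'))
t=vision.camera('top');cv2.imwrite('pics/a5.png',cv2.resize(t[140:310,140:400],(780,510),interpolation=2))"
```

```text
t 22.18 pos [0.5272 0.2876 0.2521] F [ 0.1 -0.2 -0.4] w 0.0516 -> lin [ -40.1 -293.2    1. ] turn [0.005 0.011 0.001] rows>= 5
```

View pics/a4.png

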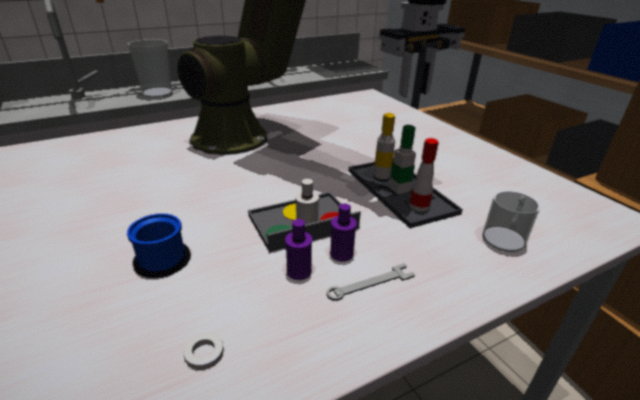

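View pics/a5.png

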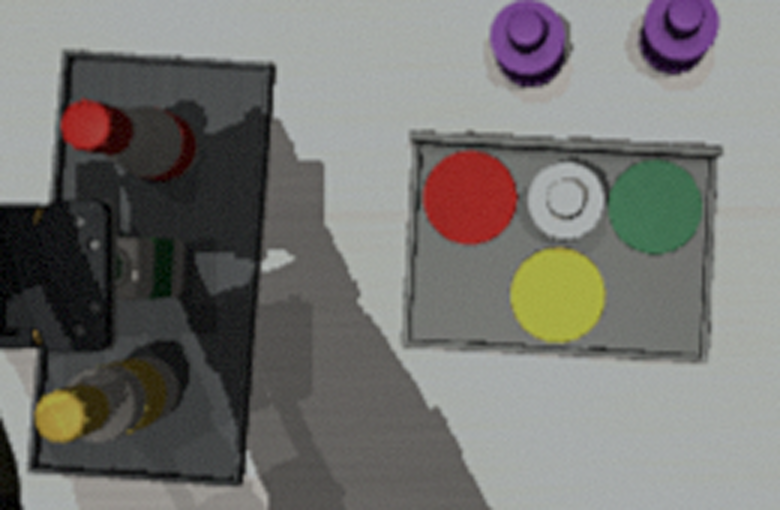

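The three bottles stand upright in the tray, and the cartridge has not moved (crop (567, 198)). With all three pads clear, I measure them and the spigot again.

```bash
python3 - <<'E'
from h import *
t=vision.camera("top"); roi=np.zeros(t.shape[:2],np.uint8); roi[180:265,272:385]=255
for c in("red","green","yellow"):
    m=mask(t,c)&roi; k=max(cv2.findContours(m,0,2)[0],key=cv2.contourArea)
    e=cv2.fitEllipse(k); print(c,np.round(e[0],2),np.round(e[1],1),plane("top",e[0],.009).round(4), proj("top",plane("top",e[0],.009)))
s=vision.camera("scene")
for c in("red","green","yellow"):
    m=mask(s,c); n,l,st,ce=cv2.connectedComponentsWithStats(m); print(c,[(st[i].tolist()) for i in range(1,n) if st[i][4]>30])
cv2.imwrite("pics/a6.png",cv2.resize(t[185:230,300:355],(770,540) if 0 else None,fx=12,fy=12,interpolation=2))
to(.5675,-.0055,.25)
E
```

```text
red [296.28 205.41] [30.2 30.2] [0.5734 0.0636 0.009 ] [296.27914429 205.41407776]
green [357.93 208.53] [29.6 29.9] [ 0.5652 -0.0677  0.009 ] [357.92672729 208.53149414]
yellow [325.44 237.87] [30.2 30.7] [0.5036 0.0021 0.009 ] [325.43725586 237.87124634]
red [[423, 138, 15, 26, 247], [413, 193, 19, 14, 171], [320, 212, 19, 8, 93]]
green [[266, 225, 24, 13, 119]]
yellow [[383, 113, 11, 23, 204], [376, 151, 18, 17, 218], [283, 203, 14, 17, 195]]
t 22.38 pos [0.5257 0.2869 0.2467] F [ 0.7  0.6 -0.7] w 0.0515 -> lin [ -41.6 -292.5   -3.6] turn [0.001 0.002 0.001] rows>= 5
```

View pics/a6.png

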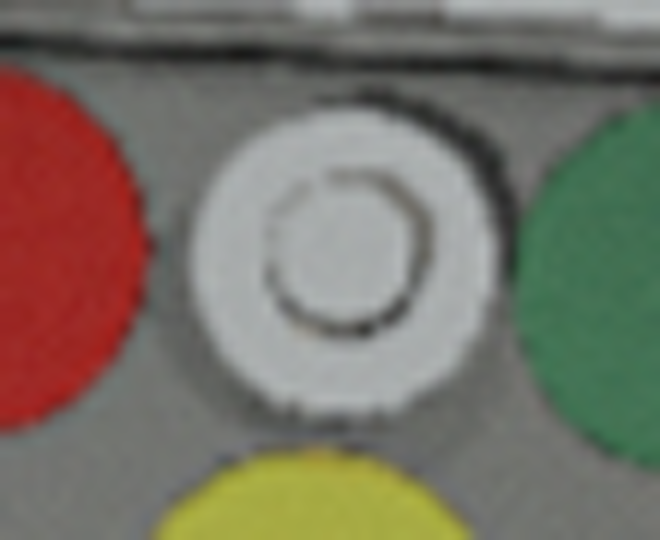

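play_rows --moves '[{"claw": 0.6,"linear": [-6,-40,0],"turn": [0,0,0]},{"claw": 0.6,"linear": [-14,-98,0],"turn": [0,0,0]},{"claw": 0.6,"linear": [-22,-156,0],"turn": [0,0,0]},{"claw": 0.6,"linear": [-30,-214,0],"turn": [0,0,0]},{"claw": 0.6,"linear": [-38,-265,0],"turn": [0,0,0]},{"claw": 0.6,"linear": [-42,-292,0],"turn": [0,0,0]},{"claw": 0.6,"linear": [-42,-292,30],"turn": [0,0,0]},{"claw": 0.6,"linear": [-42,-292,80],"turn": [0,0,0]}]'

```text
time_s: 23.38
ee_pos: [0.5683, -0.0054, 0.1654]
eef_rot: [3.14, 0.004, 3.141]
force: [1.3, -0.3, -1.0]
grip_width: 0.0564
```

play_rows --moves '[{"claw": 0.55,"linear": [0,0,0],"turn": [0,0,0]},{"claw": 0.55,"linear": [0,0,15],"turn": [0,0,0]},{"claw": 0.55,"linear": [0,0,30],"turn": [0,0,0]},{"claw": 0.55,"linear": [0,0,30],"turn": [0,0,0]}]'

```text
time_s: 23.88
ee_pos: [0.5681, -0.0053, 0.1347]
eef_rot: [3.14, 0.002, 3.141]
force: [0.6, -0.1, 0.5]
grip_width: 0.0515
```

```bash
python3 -c "
from h import *
to(.5675,-.0055,.091)
s=vision.camera('scene')
cv2.imwrite('pics/a7.png',cv2.resize(s[110:280,230:380],(600,600),interpolation=2))"
```

```text
t 23.88 pos [ 0.5681 -0.0053  0.1347] F [ 0.6 -0.1  0.5] w 0.0515 -> lin [ 0.7 -0.3 43.7] turn [ 0.001  0.002 -0.   ] rows>= 1
```

View pics/a7.png

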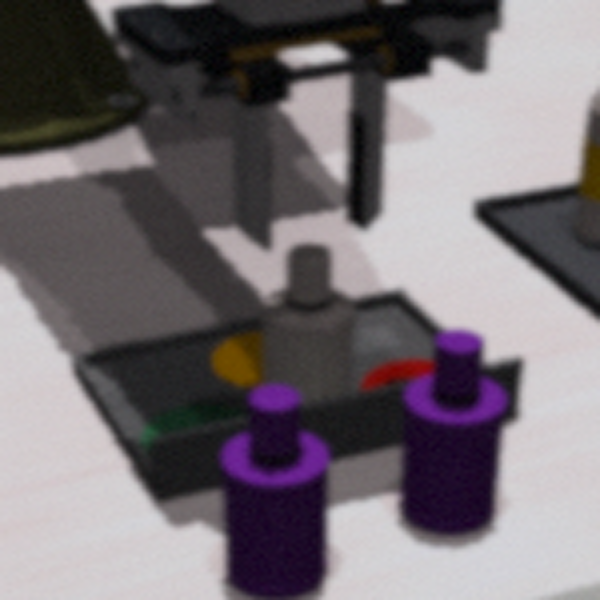

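The open fingers stand over the white spigot at crop (310, 260), well clear of the purple decoys. I descend and grip.

play_rows --moves '[{"claw": 0.55,"linear": [0,0,15],"turn": [0,0,0]},{"claw": 0.55,"linear": [0,0,30],"turn": [0,0,0]},{"claw": 0.55,"linear": [0,0,43],"turn": [0,0,0]},{"claw": 0.55,"linear": [0,0,43],"turn": [0,0,0]},{"claw": 0.1,"linear": [0,0,43],"turn": [0,0,0]},{"claw": 0.1,"linear": [0,0,43],"turn": [0,0,0]},{"claw": 0.1,"linear": [0,0,43],"turn": [0,0,0]},{"claw": 0.1,"linear": [0,0,43],"turn": [0,0,0]}]' --force 20

```text
time_s: 24.92
ee_pos: [0.5688, -0.0053, 0.0927]
eef_rot: [3.14, 0.004, 3.141]
force: [-0.1, -0.3, 1.1]
grip_width: 0.0236
```

play_rows --moves '[{"claw": 0.1,"linear": [0,0,0],"turn": [0,0,0]},{"claw": 0.1,"linear": [0,0,-15],"turn": [0,0,0]},{"claw": 0.1,"linear": [0,0,-45],"turn": [0,0,0]},{"claw": 0.1,"linear": [0,0,-90],"turn": [0,0,0]},{"claw": 0.1,"linear": [0,0,-140],"turn": [0,0,0]},{"claw": 0.1,"linear": [0,0,-160],"turn": [0,0,0]},{"claw": 0.1,"linear": [0,0,-160],"turn": [0,0,0]}]'

```text
time_s: 25.8
ee_pos: [0.5685, -0.0055, 0.2547]
eef_rot: [3.141, 0.007, 3.141]
force: [-0.3, -0.2, -2.0]
grip_width: 0.0238
```

```bash
python3 -c "
from h import *
to(.526,-.311,.25)"
```

```text
t 25.8 pos [ 0.5685 -0.0055  0.2547] F [-0.3 -0.2 -2. ] w 0.0238 -> lin [  42.4 -305.5    4.1] turn [ 0.001  0.007 -0.   ] rows>= 5
```

play_rows --moves '[{"claw": 0.1,"linear": [3,-20,0],"turn": [0,0,0]},{"claw": 0.1,"linear": [9,-65,0],"turn": [0,0.007,0]},{"claw": 0.1,"linear": [17,-122,0],"turn": [0,0.007,0]},{"claw": 0.1,"linear": [25,-180,0],"turn": [0,0.007,0]},{"claw": 0.1,"linear": [33,-238,0],"turn": [0,0.007,0]},{"claw": 0.1,"linear": [40,-285,0],"turn": [0,0.007,0]},{"claw": 0.1,"linear": [42,-305,0],"turn": [0,0.007,0]},{"claw": 0.1,"linear": [42,-305,20],"turn": [0,0.007,0]}]'

```text
time_s: 26.8
ee_pos: [0.5262, -0.3122, 0.234]
eef_rot: [3.141, 0.001, 3.14]
force: [0.7, 0.2, -1.4]
grip_width: 0.0236
```

play_rows --moves '[{"claw": 0.1,"linear": [0,0,20],"turn": [0,0,0]},{"claw": 0.1,"linear": [0,0,30],"turn": [0,0,0]},{"claw": 0.1,"linear": [0,0,35],"turn": [0,0,0]},{"claw": 0.1,"linear": [0,0,35],"turn": [0,0,0]}]'

```text
time_s: 27.3
ee_pos: [0.5263, -0.312, 0.1992]
eef_rot: [3.141, 0.001, 3.14]
force: [0.1, 0.2, -1.3]
grip_width: 0.0236
```

```bash
python3 -c "
from h import *
to(.526,-.311,.096)
s=vision.camera('scene')
cv2.imwrite('pics/a8.png',cv2.resize(s[130:290,90:250],(600,600),interpolation=2))
t=vision.camera('top')
cv2.imwrite('pics/a9.png',cv2.resize(t[160:280,400:560],(800,600),interpolation=2))"
```

```text
t 27.3 pos [ 0.5263 -0.312   0.1992] F [ 0.1  0.2 -1.3] w 0.0236 -> lin [  0.4   1.  103.2] turn [ 0.     0.001 -0.002] rows>= 2
```

View pics/a8.png

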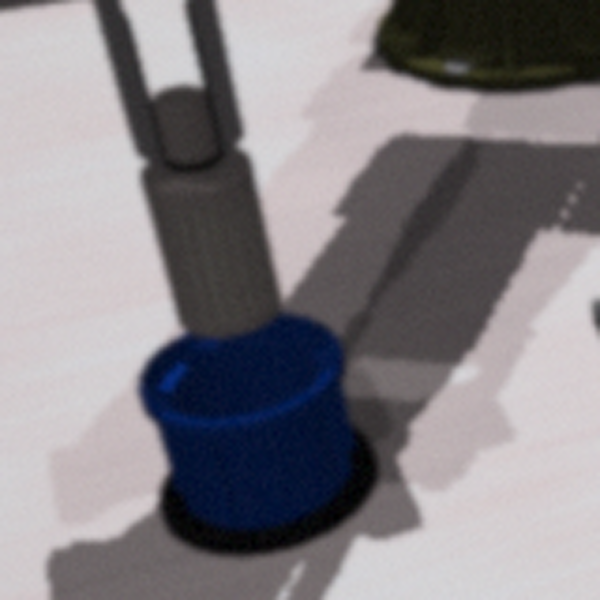

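View pics/a9.png

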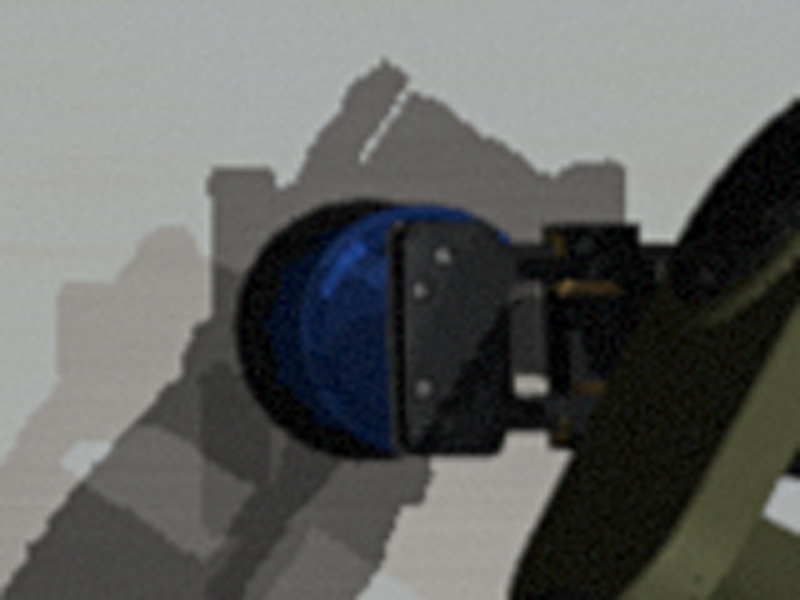

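```bash
python3 - <<'E'
from h import *
print(plane("scene",(154.8,229.2),.08), proj("scene",(.526,-.311,.08)))
p=proj("scene",(.526,-.311,.1125)); print((p-[90,130])*3.75)  # base of cartridge centre
E
```

```text
[ 0.53688365 -0.31488166  0.08      ] [155.87011199 225.68680525]
[233.8964797  305.94989195]
```

```bash
python3 - <<'E'
from h import *
s=cv2.imread("pics/scene0.png").copy()
a=np.linspace(0,2*np.pi,60)
c=cv2.resize(s[195:285,110:210],None,fx=6,fy=6,interpolation=2)
for z,r in((.08,.05),(.08,.044),(0,.05)):
    for th in a:
        p=(proj("scene",(.526+r*np.cos(th),-.311+r*np.sin(th),z))-[109.5,194.5])*6
        cv2.circle(c,tuple(int(v) for v in p),1,(0,255,255) if z else (0,255,0),-1)
cv2.imwrite("pics/b1.png",c)
E
```

```text
(no output)
```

View pics/b1.png

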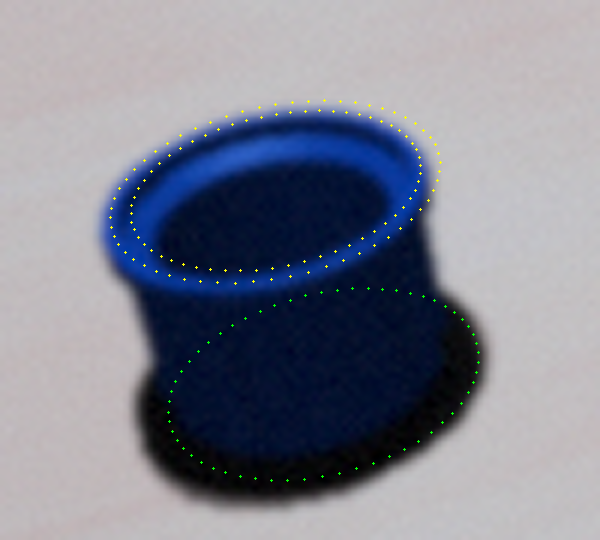

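The rim agrees to within about 1 px once the scene camera's known bias of about 1.5 px is allowed for, so the cartridge is centred to about 2 mm in an 11 mm clearance. I insert it.

play_rows --moves '[{"claw": 0.1,"linear": [0,0,15],"turn": [0,0,0]},{"claw": 0.1,"linear": [0,0,35],"turn": [0,0,0]},{"claw": 0.1,"linear": [0,0,55],"turn": [0,0,0]},{"claw": 0.1,"linear": [0,0,75],"turn": [0,0,0]},{"claw": 0.1,"linear": [0,0,88],"turn": [0,0,0]},{"claw": 0.1,"linear": [0,0,95],"turn": [0,0,0]},{"claw": 0.1,"linear": [0,0,98],"turn": [0,0,0]},{"claw": 0.1,"linear": [0,0,98],"turn": [0,0,0]}]'

```text
time_s: 28.4
ee_pos: [0.5268, -0.3123, 0.102]
eef_rot: [-3.141, 0.002, 3.14]
force: [-0.3, 0.1, -2.2]
grip_width: 0.0238
```

play_rows --moves '[{"claw": 0.1,"linear": [0,0,2],"turn": [0,0,0]},{"claw": 0.1,"linear": [0,0,4],"turn": [0,0,0]},{"claw": 0.1,"linear": [0,0,5],"turn": [0,0,0]},{"claw": 0.1,"linear": [0,0,6],"turn": [0,0,0]},{"claw": 0.1,"linear": [0,0,6],"turn": [0,0,0]}]'

```text
time_s: 29.02
ee_pos: [0.5268, -0.3123, 0.0959]
eef_rot: [-3.141, 0.002, 3.14]
force: [-0.4, 0.2, -2.0]
grip_width: 0.0235
```

play_rows --moves '[{"claw": 0.1,"linear": [0,0,1],"turn": [0,0,0]},{"claw": 0.1,"linear": [0,0,2],"turn": [0,0,0]},{"claw": 0.1,"linear": [0,0,2],"turn": [0,0,0]}]'

```text
time_s: 29.4
ee_pos: [0.527, -0.3125, 0.0947]
eef_rot: [-3.141, 0.003, 3.14]
force: [-1.1, -0.2, 5.0]
grip_width: 0.024
```

It is seated at 0.0947, exactly as predicted. I release.

play_rows --moves '[{"claw": 0.1,"linear": [0,0,0],"turn": [0,0,0]},{"claw": 0.45,"linear": [0,0,0],"turn": [0,0,0]},{"claw": 0.45,"linear": [0,0,0],"turn": [0,0,0]},{"claw": 0.45,"linear": [0,0,0],"turn": [0,0,0]},{"claw": 0.45,"linear": [0,0,-20],"turn": [0,0,0]},{"claw": 0.55,"linear": [0,0,-60],"turn": [0,0,0]},{"claw": 0.55,"linear": [0,0,-115],"turn": [0,0,0]},{"claw": 0.55,"linear": [0,0,-160],"turn": [0,0,0]}]'

```text
time_s: 30.4
ee_pos: [0.5265, -0.3123, 0.257]
eef_rot: [-3.14, 0.004, 3.14]
force: [-0.4, 0.2, -0.0]
grip_width: 0.0519
```

```bash
python3 -c "
from h import *
to(.5269,.2874,.25)
s=vision.camera('scene')
cv2.imwrite('pics/b2.png',cv2.resize(s[180:290,90:220],(700,592),interpolation=2))"
```

```text
t 30.4 pos [ 0.5265 -0.3123  0.257 ] F [-0.4  0.2 -0. ] w 0.0519 -> lin [  0.7 599.7   6. ] turn [-0.002  0.004 -0.002] rows>= 10
```

View pics/b2.png

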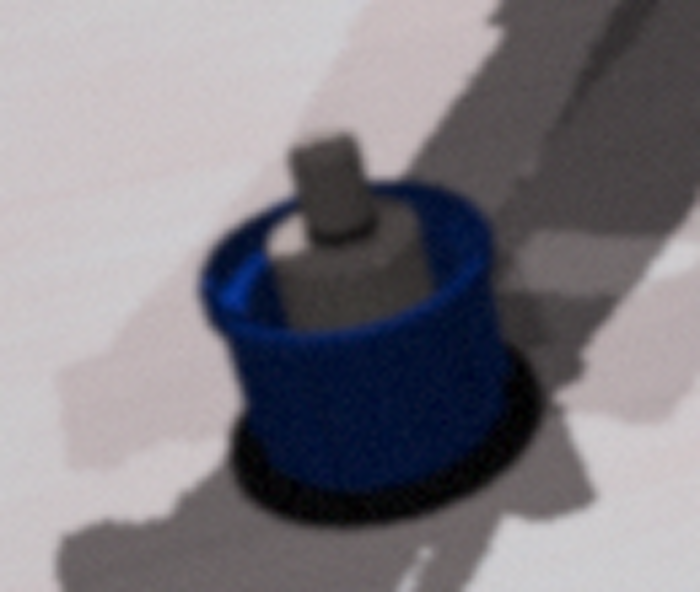

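The cartridge stands upright and centred in the bowl, spigot at (335, 185) in the crop above the rim. Next I return red.

play_rows --moves '[{"claw": 0.6,"linear": [-6,40,0],"turn": [0,0,0]},{"claw": 0.6,"linear": [-14,98,0],"turn": [0,0,0]},{"claw": 0.6,"linear": [-22,156,0],"turn": [0,0,0]},{"claw": 0.6,"linear": [-30,214,0],"turn": [0,0,0]},{"claw": 0.6,"linear": [-38,272,0],"turn": [0,0,0]},{"claw": 0.6,"linear": [-46,330,0],"turn": [0,0,0]},{"claw": 0.6,"linear": [-54,388,0],"turn": [0,0,0]},{"claw": 0.6,"linear": [-60,440,0],"turn": [0,0,0]}]'

```text
time_s: 31.45
ee_pos: [0.5884, 0.1289, 0.2611]
eef_rot: [-3.136, 0.011, 3.14]
force: [1.1, -0.4, 0.0]
grip_width: 0.0567
```

```bash
python3 -c "
from h import *
to(.6112,.2804,.25)"
```

```text
t 31.45 pos [0.5884 0.1289 0.2611] F [ 1.1 -0.4  0. ] w 0.0567 -> lin [-22.5 151.6  10.4] turn [-0.006  0.011 -0.001] rows>= 3
```

play_rows --moves '[{"claw": 0.6,"linear": [-8,55,5],"turn": [-0.006,0.011,0]},{"claw": 0.6,"linear": [-16,110,10],"turn": [-0.006,0.011,0]},{"claw": 0.6,"linear": [-21,143,10],"turn": [-0.006,0.011,0]},{"claw": 0.6,"linear": [-22,151,10],"turn": [-0.006,0.011,0]},{"claw": 0.6,"linear": [-22,151,10],"turn": [-0.006,0.011,0]},{"claw": 0.6,"linear": [-22,151,40],"turn": [-0.006,0.011,0]},{"claw": 0.6,"linear": [-22,151,60],"turn": [-0.006,0.011,0]}]'

```text
time_s: 32.33
ee_pos: [0.6112, 0.2778, 0.1996]
eef_rot: [-3.141, -0.001, 3.139]
force: [-0.4, -0.1, -0.7]
grip_width: 0.056
```

```bash
python3 -c "
from h import *
to(.6112,.2804,.138)"
```

```text
t 32.33 pos [0.6112 0.2778 0.1996] F [-0.4 -0.1 -0.7] w 0.056 -> lin [-0.   2.6 61.6] turn [-0.    -0.001 -0.003] rows>= 1
```

play_rows --moves '[{"claw": 0.6,"linear": [0,3,15],"turn": [0,0,0]},{"claw": 0.6,"linear": [0,3,40],"turn": [0,0,0]},{"claw": 0.6,"linear": [0,3,61],"turn": [0,0,0]},{"claw": 0.6,"linear": [0,3,61],"turn": [0,0,0]},{"claw": 0.1,"linear": [0,3,61],"turn": [0,0,0]},{"claw": 0.1,"linear": [0,3,61],"turn": [0,0,0]},{"claw": 0.1,"linear": [0,3,61],"turn": [0,0,0]},{"claw": 0.1,"linear": [0,3,61],"turn": [0,0,0]}]' --force 25

```text
time_s: 33.33
ee_pos: [0.6115, 0.2807, 0.1393]
eef_rot: [-3.141, 0.0, 3.139]
force: [-0.5, -0.3, 4.9]
grip_width: 0.0296
```

play_rows --moves '[{"claw": 0.1,"linear": [0,0,0],"turn": [0,0,0]},{"claw": 0.1,"linear": [0,0,-15],"turn": [0,0,0]},{"claw": 0.1,"linear": [0,0,-45],"turn": [0,0,0]},{"claw": 0.1,"linear": [0,0,-90],"turn": [0,0,0]},{"claw": 0.1,"linear": [0,0,-140],"turn": [0,0,0]},{"claw": 0.1,"linear": [0,0,-185],"turn": [0,0,0]},{"claw": 0.1,"linear": [0,0,-205],"turn": [0,0,0]},{"claw": 0.1,"linear": [0,0,-205],"turn": [0,0,0]}]'

```text
time_s: 34.33
ee_pos: [0.6115, 0.2809, 0.3463]
eef_rot: [3.14, 0.003, 3.139]
force: [0.7, 0.5, -1.8]
grip_width: 0.0293
```

```bash
python3 -c "
from h import *
to(.5732,.0635,.34)"
```

```text
t 34.33 pos [0.6115 0.2809 0.3463] F [ 0.7  0.5 -1.8] w 0.0293 -> lin [  37.7 -217.5    5.9] turn [ 0.001  0.003 -0.003] rows>= 4
```

play_rows --moves '[{"claw": 0.1,"linear": [3,-20,0],"turn": [0,0,0]},{"claw": 0.1,"linear": [11,-65,0],"turn": [0,0,0]},{"claw": 0.1,"linear": [20,-115,0],"turn": [0,0,0]},{"claw": 0.1,"linear": [28,-165,0],"turn": [0,0,0]},{"claw": 0.1,"linear": [35,-202,0],"turn": [0,0,0]},{"claw": 0.1,"linear": [38,-217,0],"turn": [0,0,0]},{"claw": 0.1,"linear": [38,-217,40],"turn": [0,0,0]},{"claw": 0.1,"linear": [38,-217,85],"turn": [0,0,0]}]'

```text
time_s: 35.33
ee_pos: [0.573, 0.0646, 0.2595]
eef_rot: [3.14, 0.003, 3.139]
force: [0.4, 0.7, -1.8]
grip_width: 0.0294
```

```bash
python3 -c "
from h import *
to(.5732,.0635,.150)"
```

```text
t 35.33 pos [0.573  0.0646 0.2595] F [ 0.4  0.7 -1.8] w 0.0294 -> lin [  0.2  -1.2 109.5] turn [ 0.001  0.003 -0.003] rows>= 2
```

play_rows --moves '[{"claw": 0.1,"linear": [0,-1,35],"turn": [0,0,0]},{"claw": 0.1,"linear": [0,-1,70],"turn": [0,0,0]},{"claw": 0.1,"linear": [0,-1,95],"turn": [0,0,0]},{"claw": 0.1,"linear": [0,-1,105],"turn": [0,0,0]},{"claw": 0.1,"linear": [0,-1,109],"turn": [0,0,0]},{"claw": 0.1,"linear": [0,-1,112],"turn": [0,0,0]},{"claw": 0.1,"linear": [0,-1,113],"turn": [0,0,0]},{"claw": 0.1,"linear": [0,-1,113],"turn": [0,0,0]}]'

```text
time_s: 36.33
ee_pos: [0.5735, 0.0637, 0.1469]
eef_rot: [3.14, 0.004, 3.139]
force: [0.4, -0.3, -2.2]
grip_width: 0.0292
```

play_rows --moves '[{"claw": 0.1,"linear": [0,0,1],"turn": [0,0,0]},{"claw": 0.1,"linear": [0,0,2],"turn": [0,0,0]},{"claw": 0.1,"linear": [0,0,3],"turn": [0,0,0]},{"claw": 0.1,"linear": [0,0,3],"turn": [0,0,0]}]'

```text
time_s: 36.83
ee_pos: [0.5738, 0.0637, 0.1443]
eef_rot: [3.14, 0.005, 3.139]
force: [-0.1, -0.3, 3.2]
grip_width: 0.0297
```

play_rows --moves '[{"claw": 0.1,"linear": [0,0,0],"turn": [0,0,0]},{"claw": 0.55,"linear": [0,0,0],"turn": [0,0,0]},{"claw": 0.55,"linear": [0,0,0],"turn": [0,0,0]},{"claw": 0.55,"linear": [0,0,0],"turn": [0,0,0]},{"claw": 0.55,"linear": [0,0,-20],"turn": [0,0,0]},{"claw": 0.55,"linear": [0,0,-60],"turn": [0,0,0]},{"claw": 0.55,"linear": [0,0,-110],"turn": [0,0,0]},{"claw": 0.55,"linear": [0,0,-110],"turn": [0,0,0]}]'

```text
time_s: 37.83
ee_pos: [0.5744, 0.0637, 0.2582]
eef_rot: [3.14, 0.011, 3.139]
force: [1.8, 0.1, 0.1]
grip_width: 0.0517
```

```bash
python3 -c "
from h import *
to(.5268,.2874,.25)"
```

```text
t 37.83 pos [0.5744 0.0637 0.2582] F [1.8 0.1 0.1] w 0.0517 -> lin [ 48.3 223.6   8. ] turn [ 0.002  0.011 -0.003] rows>= 4
```

play_rows --moves '[{"claw": 0.6,"linear": [8,35,4],"turn": [0,0,0]},{"claw": 0.6,"linear": [20,90,8],"turn": [0,0.011,0]},{"claw": 0.6,"linear": [32,148,8],"turn": [0,0.011,0]},{"claw": 0.6,"linear": [44,203,8],"turn": [0,0.011,0]},{"claw": 0.6,"linear": [48,223,8],"turn": [0,0.011,0]},{"claw": 0.6,"linear": [48,223,8],"turn": [0,0.011,0]},{"claw": 0.6,"linear": [48,223,40],"turn": [0,0.011,0]},{"claw": 0.6,"linear": [48,223,58],"turn": [0,0.011,0]}]'

```text
time_s: 38.83
ee_pos: [0.5278, 0.2851, 0.1984]
eef_rot: [3.141, -0.001, 3.137]
force: [-0.3, -0.3, -0.2]
grip_width: 0.0564
```

```bash
python3 -c "
from h import *
to(.5268,.2874,.138)
t=vision.camera('top');s=vision.camera('scene')
cv2.imwrite('pics/b3.png',np.vstack([cv2.resize(t[170:270,260:400],(560,300),interpolation=2),cv2.resize(s[110:250,220:460],(560,300),interpolation=2)]))"
```

```text
t 38.83 pos [0.5278 0.2851 0.1984] F [-0.3 -0.3 -0.2] w 0.0564 -> lin [ 1.   2.2 60.4] turn [ 0.001 -0.001 -0.004] rows>= 1
```

View pics/b3.png

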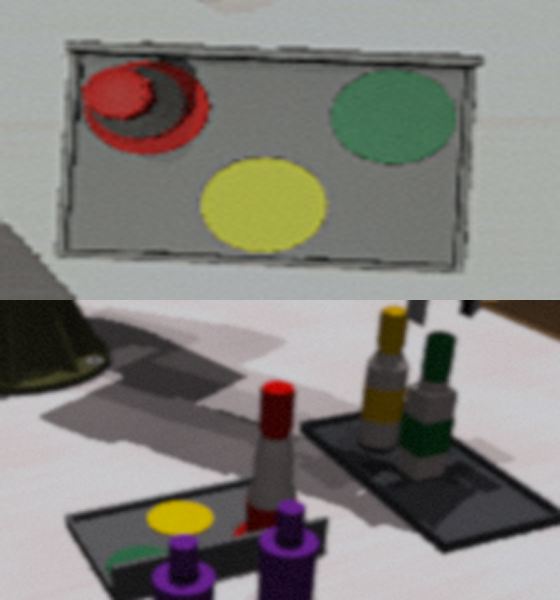

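Red stands upright on its pad. Next I take green.

play_rows --moves '[{"claw": 0.6,"linear": [1,2,15],"turn": [0,0,0]},{"claw": 0.6,"linear": [1,2,40],"turn": [0,0,0]},{"claw": 0.6,"linear": [1,2,60],"turn": [0,0,0]},{"claw": 0.6,"linear": [1,2,60],"turn": [0,0,0]},{"claw": 0.1,"linear": [1,2,60],"turn": [0,0,0]},{"claw": 0.1,"linear": [1,2,60],"turn": [0,0,0]},{"claw": 0.1,"linear": [1,2,60],"turn": [0,0,0]},{"claw": 0.1,"linear": [1,2,60],"turn": [0,0,0]}]' --force 25

```text
time_s: 39.92
ee_pos: [0.5265, 0.2874, 0.1386]
eef_rot: [3.141, -0.002, 3.138]
force: [0.1, -0.7, 4.3]
grip_width: 0.0296
```

play_rows --moves '[{"claw": 0.1,"linear": [0,0,0],"turn": [0,0,0]},{"claw": 0.1,"linear": [0,0,-15],"turn": [0,0,0]},{"claw": 0.1,"linear": [0,0,-45],"turn": [0,0,0]},{"claw": 0.1,"linear": [0,0,-90],"turn": [0,0,0]},{"claw": 0.1,"linear": [0,0,-140],"turn": [0,0,0]},{"claw": 0.1,"linear": [0,0,-190],"turn": [0,0,0]},{"claw": 0.1,"linear": [0,0,-220],"turn": [0,0,0]},{"claw": 0.1,"linear": [0,0,-220],"turn": [0,0,0]}]'

```text
time_s: 40.92
ee_pos: [0.5271, 0.2875, 0.3611]
eef_rot: [3.139, 0.002, 3.138]
force: [0.1, 0.2, -2.1]
grip_width: 0.03
```

```bash
python3 -c "
from h import *
to(.5653,-.068,.36)"
```

```text
t 40.92 pos [0.5271 0.2875 0.3611] F [ 0.1  0.2 -2.1] w 0.03 -> lin [-3.960e+01 -3.553e+02  3.000e-01] turn [ 0.002  0.002 -0.004] rows>= 6
```

play_rows --moves '[{"claw": 0.1,"linear": [-2,-20,0],"turn": [0,0,0]},{"claw": 0.1,"linear": [-7,-65,0],"turn": [0,0,0]},{"claw": 0.1,"linear": [-14,-122,0],"turn": [0,0,0]},{"claw": 0.1,"linear": [-20,-180,0],"turn": [0,0,0]},{"claw": 0.1,"linear": [-26,-238,0],"turn": [0,0,0]},{"claw": 0.1,"linear": [-33,-295,0],"turn": [0,0,0]},{"claw": 0.1,"linear": [-38,-338,0],"turn": [0,0,0]},{"claw": 0.1,"linear": [-40,-355,0],"turn": [0,0,0]}]'

```text
time_s: 41.92
ee_pos: [0.565, -0.0705, 0.3589]
eef_rot: [3.139, -0.0, 3.135]
force: [-0.0, 0.7, -2.8]
grip_width: 0.0296
```

```bash
python3 -c "
from h import *
to(.5653,-.068,.147)"
```

```text
t 41.92 pos [ 0.565  -0.0705  0.3589] F [-0.   0.7 -2.8] w 0.0296 -> lin [ -0.3   1.9 211.9] turn [ 0.003 -0.    -0.007] rows>= 4
```

play_rows --moves '[{"claw": 0.1,"linear": [0,2,15],"turn": [0,0,0]},{"claw": 0.1,"linear": [0,2,55],"turn": [0,0,0]},{"claw": 0.1,"linear": [0,2,105],"turn": [0,0,0]},{"claw": 0.1,"linear": [0,2,155],"turn": [0,0,0]},{"claw": 0.1,"linear": [0,2,188],"turn": [0,0,0]},{"claw": 0.1,"linear": [0,2,202],"turn": [0,0,0]},{"claw": 0.1,"linear": [0,2,207],"turn": [0,0,0]},{"claw": 0.1,"linear": [0,2,209],"turn": [0,0,0]}]'

```text
time_s: 42.92
ee_pos: [0.5653, -0.0677, 0.1506]
eef_rot: [3.139, 0.001, 3.135]
force: [0.3, -0.0, -1.5]
grip_width: 0.0295
```

```bash
python3 -c "
from h import *
to(.5653,-.068,.1436)"
```

```text
t 42.92 pos [ 0.5653 -0.0677  0.1506] F [ 0.3 -0.  -1.5] w 0.0295 -> lin [ 0.  -0.4  7. ] turn [ 0.002  0.001 -0.006] rows>= 1
```

play_rows --moves '[{"claw": 0.1,"linear": [0,0,2],"turn": [0,0,0]},{"claw": 0.1,"linear": [0,0,4],"turn": [0,0,0]},{"claw": 0.1,"linear": [0,0,5.5],"turn": [0,0,0]},{"claw": 0.1,"linear": [0,0,6.5],"turn": [0,0,0]},{"claw": 0.1,"linear": [0,0,7.5],"turn": [0,0,0]},{"claw": 0.1,"linear": [0,0,7.5],"turn": [0,0,0]}]'

```text
time_s: 43.68
ee_pos: [0.5656, -0.0677, 0.1436]
eef_rot: [3.139, 0.002, 3.135]
force: [-0.0, 0.0, 3.4]
grip_width: 0.0296
```

play_rows --moves '[{"claw": 0.1,"linear": [0,0,0],"turn": [0,0,0]},{"claw": 0.55,"linear": [0,0,0],"turn": [0,0,0]},{"claw": 0.55,"linear": [0,0,0],"turn": [0,0,0]},{"claw": 0.55,"linear": [0,0,0],"turn": [0,0,0]},{"claw": 0.55,"linear": [0,0,-20],"turn": [0,0,0]},{"claw": 0.55,"linear": [0,0,-60],"turn": [0,0,0]},{"claw": 0.55,"linear": [0,0,-110],"turn": [0,0,0]},{"claw": 0.55,"linear": [0,0,-110],"turn": [0,0,0]}]'

```text
time_s: 44.68
ee_pos: [0.5665, -0.0681, 0.2575]
eef_rot: [3.141, 0.008, 3.135]
force: [0.7, 0.1, -0.1]
grip_width: 0.0517
```

```bash
python3 -c "
from h import *
to(.4425,.2946,.255)"
```

```text
t 44.67 pos [ 0.5665 -0.0681  0.2575] F [ 0.7  0.1 -0.1] w 0.0517 -> lin [126.4 361.9   1.8] turn [ 0.001  0.008 -0.006] rows>= 7
```

play_rows --moves '[{"claw": 0.6,"linear": [13,36,0],"turn": [0,0,0]},{"claw": 0.6,"linear": [32,92,0],"turn": [0,0.008,-0.006]},{"claw": 0.6,"linear": [51,147,0],"turn": [0,0.008,-0.006]},{"claw": 0.6,"linear": [70,202,0],"turn": [0,0.008,-0.006]},{"claw": 0.6,"linear": [89,257,0],"turn": [0,0.008,-0.006]},{"claw": 0.6,"linear": [108,310,0],"turn": [0,0.008,-0.006]},{"claw": 0.6,"linear": [122,350,0],"turn": [0,0.008,-0.006]},{"claw": 0.6,"linear": [126,362,0],"turn": [0,0.008,-0.006]}]'

```text
time_s: 45.68
ee_pos: [0.4418, 0.2962, 0.2558]
eef_rot: [3.141, -0.001, -3.14]
force: [-0.0, 0.2, 0.6]
grip_width: 0.0563
```

```bash
python3 -c "
from h import *
to(.4425,.2946,.14)"
```

```text
t 45.67 pos [0.4418 0.2962 0.2558] F [-0.   0.2  0.6] w 0.0563 -> lin [ -0.8  -1.7 115.8] turn [ 0.    -0.001  0.002] rows>= 2
```

play_rows --moves '[{"claw": 0.6,"linear": [-1,-2,30],"turn": [0,0,0]},{"claw": 0.6,"linear": [-1,-2,60],"turn": [0,0,0]},{"claw": 0.6,"linear": [-1,-2,90],"turn": [0,0,0]},{"claw": 0.6,"linear": [-1,-2,115],"turn": [0,0,0]},{"claw": 0.6,"linear": [-1,-2,115],"turn": [0,0,0]},{"claw": 0.1,"linear": [-1,-2,115],"turn": [0,0,0]},{"claw": 0.1,"linear": [-1,-2,115],"turn": [0,0,0]},{"claw": 0.1,"linear": [-1,-2,115],"turn": [0,0,0]}]' --force 25

```text
time_s: 46.68
ee_pos: [0.443, 0.2944, 0.1415]
eef_rot: [3.141, 0.0, -3.14]
force: [-0.3, 0.2, 0.1]
grip_width: 0.0298
```

play_rows --moves '[{"claw": 0.1,"linear": [0,0,0],"turn": [0,0,0]},{"claw": 0.1,"linear": [0,0,0],"turn": [0,0,0]},{"claw": 0.1,"linear": [0,0,-15],"turn": [0,0,0]},{"claw": 0.1,"linear": [0,0,-45],"turn": [0,0,0]},{"claw": 0.1,"linear": [0,0,-90],"turn": [0,0,0]},{"claw": 0.1,"linear": [0,0,-140],"turn": [0,0,0]},{"claw": 0.1,"linear": [0,0,-190],"turn": [0,0,0]},{"claw": 0.1,"linear": [0,0,-220],"turn": [0,0,0]}]'

```text
time_s: 47.68
ee_pos: [0.4427, 0.2941, 0.3652]
eef_rot: [3.139, 0.003, -3.14]
force: [0.4, -0.3, -1.7]
grip_width: 0.0299
```

```bash
python3 -c "
from h import *
to(.5035,.002,.36)"
```

```text
t 47.67 pos [0.4427 0.2941 0.3652] F [ 0.4 -0.3 -1.7] w 0.0299 -> lin [ -60.2 -292.2    4.6] turn [0.003 0.003 0.002] rows>= 5
```

play_rows --moves '[{"claw": 0.1,"linear": [-4,-20,0],"turn": [0,0,0]},{"claw": 0.1,"linear": [-14,-65,0],"turn": [0,0,0]},{"claw": 0.1,"linear": [-25,-120,0],"turn": [0,0,0]},{"claw": 0.1,"linear": [-37,-175,0],"turn": [0,0,0]},{"claw": 0.1,"linear": [-48,-230,0],"turn": [0,0,0]},{"claw": 0.1,"linear": [-58,-275,0],"turn": [0,0,0]},{"claw": 0.1,"linear": [-62,-292,0],"turn": [0,0,0]},{"claw": 0.1,"linear": [-62,-292,20],"turn": [0,0,0]}]'

```text
time_s: 48.68
ee_pos: [0.5055, 0.0009, 0.3447]
eef_rot: [3.139, 0.005, -3.141]
force: [-0.5, 0.3, -2.4]
grip_width: 0.0293
```

play_rows --moves '[{"claw": 0.1,"linear": [0,0,30],"turn": [0,0,0]},{"claw": 0.1,"linear": [0,0,75],"turn": [0,0,0]},{"claw": 0.1,"linear": [0,0,120],"turn": [0,0,0]},{"claw": 0.1,"linear": [0,0,155],"turn": [0,0,0]},{"claw": 0.1,"linear": [0,0,170],"turn": [0,0,0]},{"claw": 0.1,"linear": [0,0,174],"turn": [0,0,0]},{"claw": 0.1,"linear": [0,0,174],"turn": [0,0,0]}]'

```text
time_s: 49.55
ee_pos: [0.5067, 0.0013, 0.1717]
eef_rot: [3.139, 0.006, -3.141]
force: [-0.1, -0.3, -2.6]
grip_width: 0.0294
```

```bash
python3 -c "
from h import *
to(.506,.002,.1465)
s=vision.camera('scene')
cv2.imwrite('pics/b4.png',cv2.resize(s[110:260,230:380],(600,600),interpolation=2))
for b in((.5035,.002),(.506,.002),(.501,.002)):
  for z in(0.015,.12): print(b,z,((proj('scene',(*b,z))-[230,110])*4).round(0))"
```

```text
t 49.55 pos [0.5067 0.0013 0.1717] F [-0.1 -0.3 -2.6] w 0.0294 -> lin [ 0.8  0.6 25.2] turn [0.003 0.006 0.   ] rows>= 1
(0.5035, 0.002) 0.015 [269. 393.]
(0.5035, 0.002) 0.12 [268. 234.]
(0.506, 0.002) 0.015 [271. 395.]
(0.506, 0.002) 0.12 [270. 236.]
(0.501, 0.002) 0.015 [267. 391.]
(0.501, 0.002) 0.12 [266. 232.]
```

View pics/b4.png

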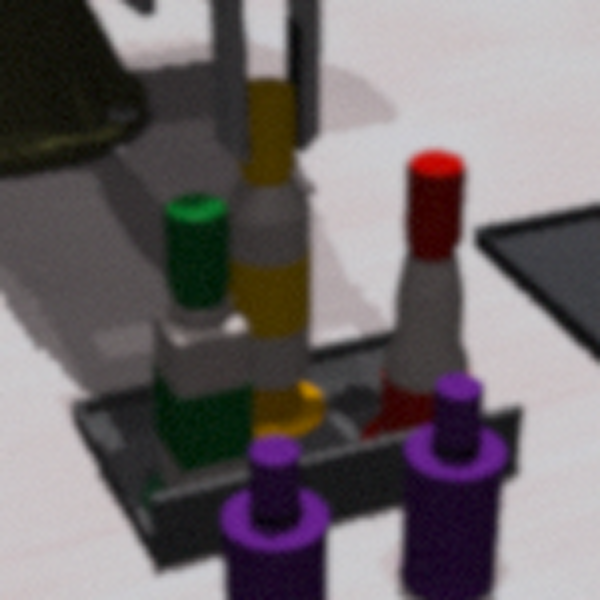

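play_rows --moves '[{"claw": 0.1,"linear": [1,0.5,8],"turn": [0,0.006,0]},{"claw": 0.1,"linear": [1,0.5,16],"turn": [0,0.006,0]},{"claw": 0.1,"linear": [1,0.5,20],"turn": [0,0.006,0]},{"claw": 0.1,"linear": [1,0.5,22],"turn": [0,0.006,0]},{"claw": 0.1,"linear": [1,0.5,24],"turn": [0,0.006,0]},{"claw": 0.1,"linear": [1,0.5,24],"turn": [0,0.006,0]}]'

```text
time_s: 50.35
ee_pos: [0.5059, 0.0019, 0.1479]
eef_rot: [3.139, 0.0, -3.141]
force: [0.7, 0.4, -1.7]
grip_width: 0.0296
```

play_rows --moves '[{"claw": 0.1,"linear": [0,0,1],"turn": [0,0,0]},{"claw": 0.1,"linear": [0,0,2],"turn": [0,0,0]},{"claw": 0.1,"linear": [0,0,2],"turn": [0,0,0]}]'

```text
time_s: 50.72
ee_pos: [0.5062, 0.0019, 0.1465]
eef_rot: [3.139, 0.001, -3.141]
force: [-1.2, 1.0, 4.7]
grip_width: 0.0294
```

play_rows --moves '[{"claw": 0.1,"linear": [0,0,0],"turn": [0,0,0]},{"claw": 0.55,"linear": [0,0,0],"turn": [0,0,0]},{"claw": 0.55,"linear": [0,0,0],"turn": [0,0,0]},{"claw": 0.55,"linear": [0,0,0],"turn": [0,0,0]},{"claw": 0.55,"linear": [0,0,-20],"turn": [0,0,0]},{"claw": 0.55,"linear": [0,0,-60],"turn": [0,0,0]},{"claw": 0.55,"linear": [0,0,-110],"turn": [0,0,0]},{"claw": 0.55,"linear": [0,0,-110],"turn": [0,0,0]}]'

```text
time_s: 51.72
ee_pos: [0.5072, 0.0015, 0.2599]
eef_rot: [3.14, 0.008, -3.141]
force: [0.1, 0.1, -0.0]
grip_width: 0.0517
```

play_rows --moves '[{"claw": 0.55,"linear": [15,40,0],"turn": [0,0,0]},{"claw": 0.55,"linear": [30,90,0],"turn": [0,0,0]},{"claw": 0.55,"linear": [40,140,0],"turn": [0,0,0]},{"claw": 0.55,"linear": [50,190,0],"turn": [0,0,0]},{"claw": 0.55,"linear": [60,240,0],"turn": [0,0,0]},{"claw": 0.55,"linear": [60,280,0],"turn": [0,0,0]},{"claw": 0.55,"linear": [60,280,0],"turn": [0,0,0]}]'

```text
time_s: 52.6
ee_pos: [0.4464, 0.2834, 0.2587]
eef_rot: [3.14, 0.006, -3.138]
force: [0.8, -0.1, 0.1]
grip_width: 0.0519
```

```bash
python3 -c "
from h import *
to(.4425,.2946,.255)
t=vision.camera('top');s=vision.camera('scene')
cv2.imwrite('pics/top1.png',t);cv2.imwrite('pics/scene1.png',s)
cv2.imwrite('pics/b5.png',cv2.resize(t[175:270,265:390],None,fx=6,fy=6,interpolation=2))"
```

```text
t 52.6 pos [0.4464 0.2834 0.2587] F [ 0.8 -0.1  0.1] w 0.0519 -> lin [ 3.9 11.2  3.7] turn [0.001 0.006 0.003] rows>= 1
```

View pics/b5.png

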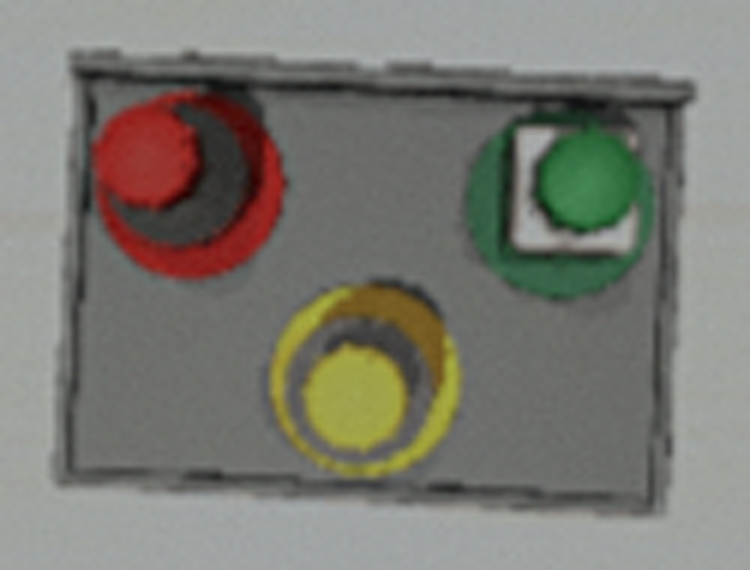

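View pics/scene1.png

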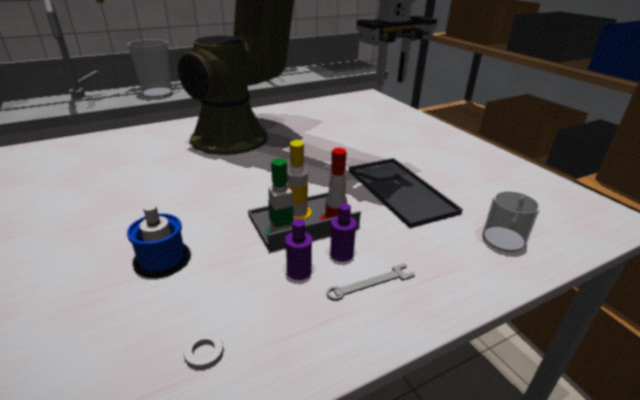

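View pics/top1.png

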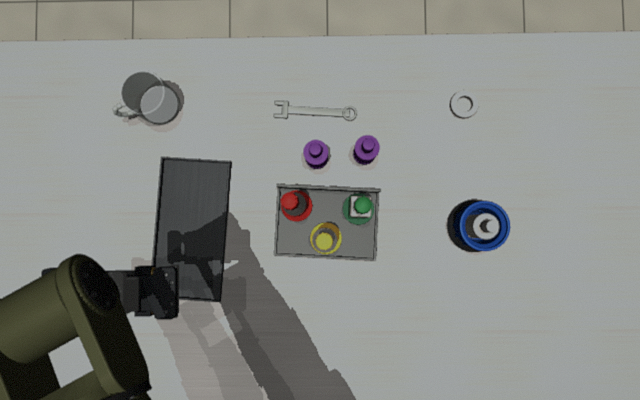

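```bash
python3 - <<'E'
from h import *
f=lambda x,y:((x+.5)/6+264.5,(y+.5)/6+174.5)
for n,c,p in(("red",(147,158),(.5732,.0635)),("green",(588,180),(.5653,-.068)),("yellow",(355,397),(.5035,.002))):
    q=plane("top",f(*c),.184)[:2]; print(n,q.round(4),((q-p)*1e3).round(1),"mm")
print("spigot",plane("top",(486.3,226),.126))
E
```

```text
red [0.5738 0.064 ] [0.6 0.5] mm
green [ 0.5659 -0.0656] [0.6 2.4] mm
yellow [0.5031 0.0035] [-0.4  1.5] mm
spigot [ 0.52567793 -0.3003397   0.126     ]
```

The bottles are within about 2.5 mm of their pad centres. My rough spigot pixel reads 12 mm off the release point, so I check the bowl.

```bash
python3 - <<'E'
from h import *
t=cv2.imread("pics/top1.png");s=cv2.imread("pics/scene1.png")
a=cv2.resize(t[190:262,440:520],None,fx=7,fy=7,interpolation=2)
b=cv2.resize(s[195:275,115:200],None,fx=6,fy=6,interpolation=2)
h=max(a.shape[0],b.shape[0])
c=np.zeros((h*1,a.shape[1]+b.shape[1],3),np.uint8);c[:a.shape[0],:a.shape[1]]=a;c[:b.shape[0],a.shape[1]:]=b
c=cv2.resize(c,(800,int(h*800/c.shape[1])));print(800/1070)
cv2.imwrite("pics/b6.png",c)
for z in(.126,.088): print(z,proj("top",(.527,-.3125,z)))
E
```

```text
0.7476635514018691
0.126 [492.80685691 225.22357007]
0.088 [486.1312573  225.24523923]
```

View pics/b6.png

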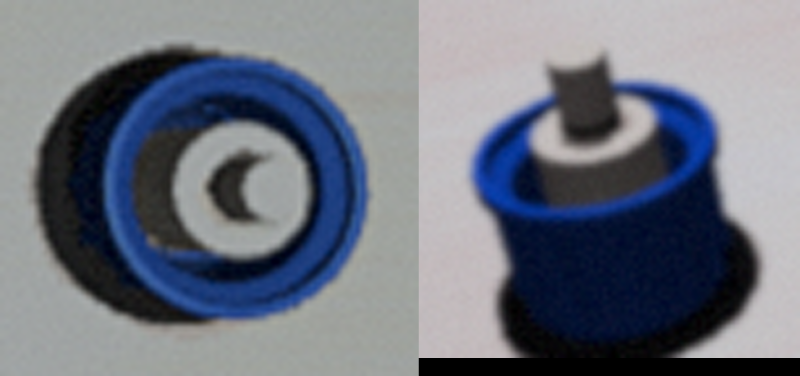

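The enlarged crop settles it. The cartridge's top disc is at (486.0, 225.5), predicted (486.1, 225.2), and the spigot top is near u=492, predicted 492.8. It is seated and upright; my earlier pixel was the disc, not the spigot.

```bash
python3 -c "
from station import hand_in
print(hand_in())"
```

```text
the job is handed in; nothing more can be done
None
```

The job is done and handed in at about 53 s, in the order asked. I stood all three bottles in the side tray, set the white cartridge down in the blue bowl, then put each bottle back on the pad of its own colour. Every set-down ended in a light contact (about 2 to 5 N, once 15 N) before I released.

**Bottles:** in the last top view all three stand upright. Red is about 1 mm from its pad centre, yellow about 1.5 mm and green about 2.5 mm. That is close to the 2 mm camera calibration.

**Cartridge:** it met the bowl floor at the predicted height. In the last top view its top disc and spigot lie within 1 px of where an upright, seated cartridge should appear.

**Disagreements:** the scene camera read about 4 mm low throughout. One rough spigot reading came out 12 mm off because I had picked the wrong pixel; the enlarged crop cleared it up.

The gripper ended open above the empty tray, touching nothing.

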